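Pack the cake tubs in the transport case

TASK

Pack the white-lidded cake tubs into the blue transport case: pull the orange transport lock fully back to its stop, lever the tight lid up with the palette knife through the notch in the case's front, and swing the lid wide open. Take out the old red-lidded tub left inside and stand it on the table, stand every white-lidded tub upright in the case (the other red-lidded one stays where it is), shut the lid fully, and only then slide the lock fully home. Leave the knife lying on its green board, and do not shove the yellow-capped jar about.

Things in the scene. Friction and masses are not known exactly. Their poses are not given: they have to be found in the camera images.
- case: blue open-topped case fixed on the table, 172 mm (its x) by 300 mm (its y), 94 mm high, walls 8 mm, inside 156 x 284 mm. Origin: centre of its underside (ledge not counted), z up. Its -x side is the front (notch, lock), its +x side carries the hinge; the front looks about to world -y
- floor (a point): middle of the case's inner floor, 12 mm above its underside; 74 mm below the shut lid's underside
- ledge (a point): centre of the top of a solid ledge on the case's front that carries the lock (case frame -133, -70, +94 mm): 94 mm (case x) by 60 mm (case y), as high as the case; it reaches to case x = -180 mm
- notch (a point): middle of the pry notch in the front wall, at its outer face (case frame -86, +70, +81 mm). The notch is 60 mm wide; below the shut lid it leaves a 10 mm high slot, its floor (the fulcrum edge) 76 mm and the lid's underside 86 mm above the case's underside. A yellow patch below marks it
- hinge (a point): middle of the lid's hinge line (case frame +76, 0, +90 mm); the line runs along the case's y. Axes as the case's
- lid (a joint): white lid, 154 mm from hinge to free edge, 280 mm long, 8 mm thick, 0.15 kg; lies flush inside the case's walls with no handle. Angle in rad: 0 shut, grows as the free edge rises, stops at 2.0 (leaning back past upright). Stiff hinge (about 0.17 N m of friction): the lid stays at any angle where it is left
- lid_edge (a point): middle of the lid's free edge, at half its thickness (shut: case frame -78, 0, +90 mm)
- lock (a joint): transport lock, a steel bolt with an orange upright grip on the ledge. Travel in m: 0 home (bolt over the lid's edge), 0.045 fully back at its stop; it slides back along the case's -x and about 1.5 N moves it; it starts within 8 mm of home and stays where it is left. While it is home the lid must not be raised
- lock_grip (a point): centre of the orange grip: 16 mm (case x) by 28 mm (case y) by 32 mm high, so its top is 16 mm above this point and its foot 16 mm below; the steel bolt (30 mm wide in case y, 6 mm thick) and, 7 mm below the grip's foot, the ledge lie under it
- knife: palette knife, 240 mm long, 0.11 kg, lying flat on the green board: black handle 110 x 22 mm and 24 mm high, aluminium blade 130 mm long, 28 mm wide, 3 mm thick, level with the handle's middle. Origin: underside of the handle's middle; x points along the blade to the tip, z up. Handle from x = -55 to +55 mm
- knife_tip (a point): end of the blade (knife frame +185, 0, +12 mm)
- knife_grip (a point): good place to grip, close to the centre of mass (knife frame +35, 0, +12 mm)
- board: thin green cutting board fixed on the table, 150 mm (x) by 240 mm (y), 4 mm thick. Origin: centre of its underside
- tub1: clear square cake tub with a white lid, standing upright on the table (one of two to four present; None if absent). 58 x 58 mm with upright sides, 62 mm tall, about 0.08 to 0.15 kg. Origin: centre of its underside, z up, x and y square to its sides
- tub2: clear square cake tub with a white lid, standing upright on the table (one of two to four present; None if absent). 58 x 58 mm with upright sides, 62 mm tall, about 0.08 to 0.15 kg. Origin: centre of its underside, z up, x and y square to its sides
- tub3: clear square cake tub with a white lid, standing upright on the table (one of two to four present; None if absent). 58 x 58 mm with upright sides, 62 mm tall, about 0.08 to 0.15 kg. Origin: centre of its underside, z up, x and y square to its sides
- tub4: clear square cake tub with a white lid, standing upright on the table (one of two to four present; None if absent). 58 x 58 mm with upright sides, 62 mm tall, about 0.08 to 0.15 kg. Origin: centre of its underside, z up, x and y square to its sides
- redtub: the same kind and size of tub with a red lid, standing on the table, not to be packed. Origin and axes as the others
- oldtub: the same kind and size of tub with a red lid, at first standing upright on the case's floor under the shut lid, towards the case's -y end (clear of the notch); to be stood out on the table. Origin and axes as the others
- jar: loose jar, with a yellow cap, 60 mm across, 80 mm high; a bystander. Origin: centre of its underside
There are look-alikes about, which are no part of the job. Leave any purple look-alike of the tub3 alone.

How it is judged:
By the outcome, as a careful person would: the job done as asked, in the order asked, and still so for the second after the job is handed in, with the robot touching nothing.
Of tub1, tub2, tub3, tub4 only 2 to 4 are there at a start; the rules pass over those that are not, and their reading is None.
At some moment in a run one of tub1, tub2, tub3, tub4, knife may be knocked a few centimetres aside while the robot is not near it.
It also fails if it takes over 210 s, if anything falls off the work surface, if the arm or the gripper's body presses on something with over 40 N, if the wrist force passes 120 N, or if a joint passes its speed limit or range.

ROBOT

A 6-joint arm with a two-finger parallel gripper is mounted at the origin on the work surface. World frame = base frame: x ahead of the robot, y to its left, z up, the work surface at z = 0. Lengths are in m, angles in rad, forces in N, time in s.
With the tool pointing down it reaches from about 0.375 to 0.9 m from the base axis. Payload 3.1 kg.
Tool frame: the origin (TCP) lies at the very end of the fingers, on their centre line; the grasp point (between the pads) lies 19 mm behind it (grip_depth is the distance from the TCP to the grasp point, in m); z points along the fingers, y is the line along which they close (so a half turn about z gives the same grasp; the last joint's range is limited). The gripper opens to 85 mm and grips with 20 to 120 N. Pads are 22 mm wide; open, the fingers measure 114 mm over their backs; the gripper's body (76 mm by 85 mm) begins 54 mm behind the grasp point. The pads swing forward as they close: fully open they stand 13 mm farther back than shut.
Start: joints at [0.999, 0.527, 1.433, -0, 1.181, -0.178], TCP at [0.24, 0.577, 0.231] pointing down, gripper open.
Joint ranges: [-3.08, 3.08], [-0.75, 2.2], [0.22, 2.44], [-1.43, 4.57], [0, 2.65], [-2.85, 2.85]. Speed limits (rad/s): [2.79, 2.79, 3.14, 3.14, 3.14, 3.14].

INTERFACE

Orientations are given as a unit quaternion [x, y, z, w].
In Python, from station import * gives the robot as it stands.
- The arm moves only by the tool apply_moves, never from a script. Its argument "plan" is a list of rows, each a list of 7 numbers: the shift along the tool's x, y, z in m, then the turn, a rotation vector about the tool's x, y, z in rad, then the gripper command: -1 is fully open, 1 is shut, values between are in proportion. In form: [[dx, dy, dz, wx, wy, wz, jaw], ...]. A call has 1 to 8 rows; each row shifts and turns the commanded pose from where the row before left it, along the tool's axes as they then stand; what a row does not reach is not made up. A row lasts 1/8 s, in which the tool goes at most 62.5 mm and 10.7 degrees, less where a joint would pass 70% of its speed; a pose out of reach is approached as far as the arm can. A call is refused whole if a number of a shift passes 0.0625 or a number of a turn 0.188, either way. A call with a gripper value outside its range is refused whole. The fingers move at their own pace and stop on an object; "force" is the grip in N (left out, the last holds). Time passes only in rows, so rows that do not move let the fingers close. It gives the time, the measured TCP pose, the force, the opening and the grip force at its end, in the units of the state.
- sense(): the state, without advancing time (a new reading comes with each control period).
- snapshot(name): name is "scene" or "top" or "wrist"; returns the picture (384x512x3 uint8, red, green, blue); there is no depth.
- calibration(name): a dict with "camera_matrix" (3x3 intrinsics, pixels), "k1" (the pictures are not rectified: a ray, as slopes to the right and down, at radius r is drawn at 1 + k1 r^2 times it, then the intrinsics apply), "R" (3x3) and "t" (3): a world point X has camera coordinates R X + t; the wrist camera has in their place "mount" (4x4, takes a point from camera to tool coordinates, whose origin is the TCP and whose axes are the flange's). Camera axes: x right, y down, z forward; pixel columns grow to the right and rows downward; lengths in m; the calibration is good to about 2 mm. A picture is of the moment at which its call begins: read the wrist's pose just before it. calibration takes no time and is no camera call.
- sign_off(): hands the job in; it is judged then, once.
The state is a dict: "t": time; "q": joint angles; "qd": joint speeds; "tau": joint torques, N m; "tcp_pos": TCP position; "tool_rot": TCP orientation; "force": force on the tool from outside, world axes, zero at the start; "ft_torque": the same for the moment, N m; "finger_gap": opening from 0.0 (shut) to 1.0 (fully open); "gripper_force": force on a finger pad.
Only numpy, scipy, OpenCV 4.12 (cv2) and the standard library are available. Lean on these libraries where they do the work, as an engineer would, in place of code of your own. Each camera call takes 0.05 s, during which the arm holds its last target. There are 200 camera calls.

## Working session

There is one attempt and no reset: what is moved stays moved. The work goes in short steps, Python scripts to look and compute and a tool call to move; the robot and the scene stay as the last step left them, time stands still between calls to the robot, and variables do not carry over. Pictures are saved under pics/ and viewed, at most 14 in all, crops included, and the job is handed in when it is done.

Besides the shell and the picture viewer there is one more tool, called after "Request:" by a JSON object that holds its "api" and its "payload", one argument or row to a line. apply_moves: Moves the arm, as the interface text tells. Its arguments: {"type":"object","properties":{"plan":{"type":"array"},"force":{"type":"number"}},"required":["plan"]}

```bash
ls; mkdir -p pics
python3 - <<'E'
from station import *
import cv2,numpy as np
s=sense();print({k:np.round(v,3).tolist() for k,v in s.items()})
for n in("scene","top","wrist"):
    im=snapshot(n);cv2.imwrite(f"pics/{n}0.png",im[:,:,::-1])
    c=calibration(n);print(n,{k:np.round(v,4).tolist() for k,v in c.items()})
a=cv2.imread("pics/scene0.png");b=cv2.imread("pics/top0.png")
cv2.imwrite("pics/top0b.png",cv2.resize(b,(800,600),interpolation=cv2.INTER_CUBIC))
cv2.imwrite("pics/scene0b.png",cv2.resize(a,(800,600),interpolation=cv2.INTER_CUBIC))
E
```

```text
pics
{'t': 0.0, 'q': [0.999, 0.528, 1.434, 0.0, 1.181, -0.178], 'qd': [0.002, -0.001, 0.0, -0.001, 0.001, 0.002], 'tau': [-0.002, -44.235, -17.802, -0.0, 0.008, -0.0], 'tcp_pos': [0.239, 0.577, 0.23], 'tool_rot': [0.196, 0.981, -0.001, -0.0], 'force': [-0.078, 0.686, -0.374], 'ft_torque': [-0.008, 0.006, 0.066], 'gripper_force': 0.0, 'finger_gap': 0.999}
scene {'camera_matrix': [[439.9379, 0.0, 257.478], [0.0, 439.9379, 191.3463], [0.0, 0.0, 1.0]], 'k1': -0.0391, 'R': [[0.7414, 0.671, -0.007], [0.5562, -0.6203, -0.553], [-0.3754, 0.4062, -0.8331]], 't': [-0.3813, -0.2864, 1.348]}
top {'camera_matrix': [[371.7794, 0.0, 256.3322], [0.0, 371.7794, 192.2478], [0.0, 0.0, 1.0]], 'k1': -0.0231, 'R': [[0.0142, -0.9999, 0.008], [-0.9923, -0.0151, -0.1233], [0.1234, -0.0061, -0.9923]], 't': [-0.0697, 0.5782, 0.9243]}
wrist {'camera_matrix': [[265.1951, 0.0, 251.5942], [0.0, 265.1951, 191.3332], [0.0, 0.0, 1.0]], 'k1': -0.0318, 'mount': [[0.0004, -0.9642, -0.2652, 0.0683], [1.0, 0.0002, 0.0005, 0.0006], [-0.0004, -0.2652, 0.9642, -0.1419], [0.0, 0.0, 0.0, 1.0]]}
```

View pics/top0b.png

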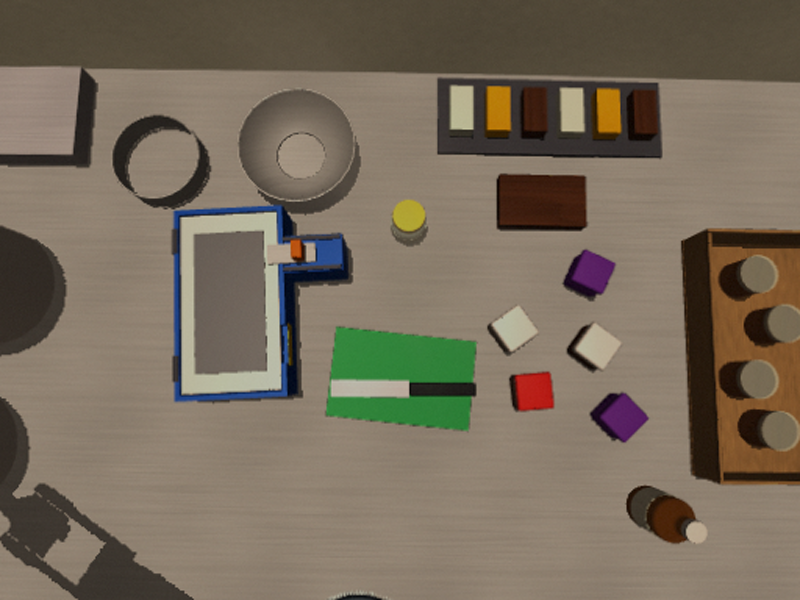

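View pics/scene0b.png

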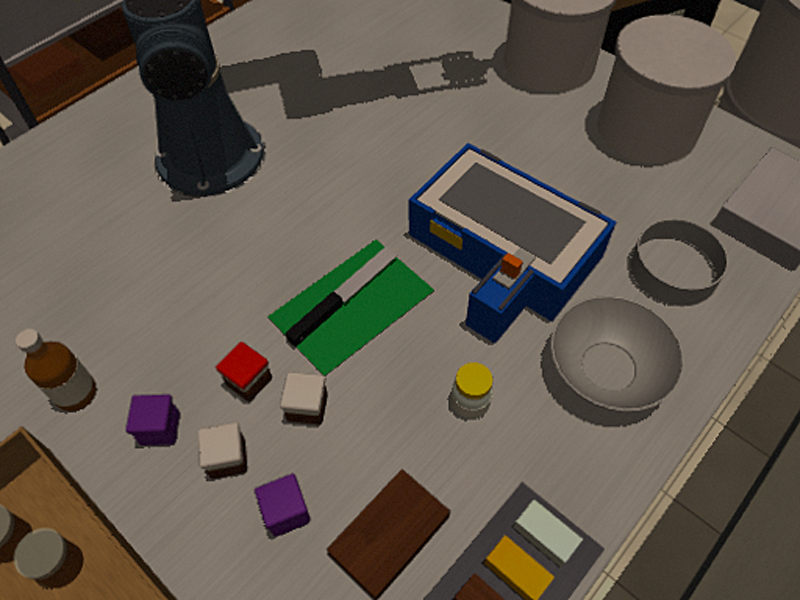

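Two white-lidded tubs are present, at (513,330) and (595,346) in the top view scaled to 800x600. The things that could be confused with them are:
- **Red-lidded tub:** (533,391), stays where it is.
- **Purple look-alikes:** (590,272) and (620,417).
- **Pale tray blocks:** (461,110) and (571,110).

The case is at (235,305) with the lock grip at (297,250) and the notch patch at (290,345). The knife lies along y with its tip towards the case, and the jar is at (409,216).

```bash
cat > h.py <<'E'
from station import *
import cv2,numpy as np
from scipy.spatial.transform import Rotation as Rn
def cam(n,s=None):
    c=calibration(n);K=np.array(c["camera_matrix"]);k=c["k1"]
    if n=="wrist":
        s=s or sense();T=np.eye(4);T[:3,:3]=Rn.from_quat(s["tool_rot"]).as_matrix();T[:3,3]=s["tcp_pos"]
        T=np.linalg.inv(T@np.array(c["mount"]));return K,k,T[:3,:3],T[:3,3]
    return K,k,np.array(c["R"]),np.array(c["t"])
def proj(C,X):
    K,k,R,t=C;p=np.asarray(X,float)@R.T+t;a=p[...,:2]/p[...,2:];r=(a**2).sum(-1,keepdims=True)
    return a*(1+k*r)*K[0,0]+K[:2,2]
def ortho(im,C,z,x0,x1,y0,y1,res=.001):
    """row grows with x, column with y"""
    X,Y=np.meshgrid(np.arange(x0,x1,res),np.arange(y0,y1,res),indexing="ij")
    uv=proj(C,np.stack([X,Y,np.full_like(X,z)],-1)).astype(np.float32)
    return cv2.remap(im,uv[...,0],uv[...,1],cv2.INTER_LINEAR)
def rects(mask,x0,y0,res=.001,amin=300,open_=3):
    m=cv2.morphologyEx(mask.astype(np.uint8),cv2.MORPH_OPEN,np.ones((open_,open_)))
    out=[]
    for c in cv2.findContours(m,cv2.RETR_EXTERNAL,cv2.CHAIN_APPROX_NONE)[0]:
        if cv2.contourArea(c)<amin: continue
        p=np.stack([c[:,0,1],c[:,0,0]],1).astype(np.float32)*res*1000
        (cx,cy),(w,h),a=cv2.minAreaRect(p)
        out.append((round(x0*1000+cx,1),round(y0*1000+cy,1),round(w,1),round(h,1),round(a,1)))
    return out
def col(im):
    h=cv2.cvtColor(im,cv2.COLOR_RGB2HSV).astype(int);H,S,V=h[...,0],h[...,1],h[...,2]
    return dict(white=(S<50)&(V>160),red=((H<5)|(H>175))&(S>180)&(V>110),green=(H>45)&(H<80)&(S>120)&(V>60),
      black=(V<45),blue=(H>105)&(H<125)&(S>150)&(V>60),orange=(H>=5)&(H<15)&(S>180)&(V>110),yellow=(H>22)&(H<35)&(S>150)&(V>80))
E
python3 - <<'E'
from h import *
ims={n:cv2.imread(f"pics/{n}0.png")[:,:,::-1].copy() for n in("top","scene")}
for n in ims:
    C=cam(n);B=(0.15,0.95,-.5,.5)
    def f(c,z,a=300,b=B,o=3): return rects(col(ortho(ims[n],C,z,*b))[c],b[0],b[2],amin=a,open_=o)
    print(n)
    for c,z,a in(("white",.062,1500),("white",.094,5000),("red",.062,1500),("green",.004,3000),("yellow",.08,500),("black",.028,800),("orange",.133,60),("white",.0175,1500)):
        print(c,z,f(c,z,a))
print(proj(cam("top"),[.5,0,0]))
E
```

```text
top
white 0.062 [(535.6, -244.2, 52.7, 53.1, 35.5), (571.3, 213.7, 286.4, 156.0, 3.9), (436.5, -13.5, 121.0, 25.0, 90.0)]
white 0.094 [(567.5, 204.4, 276.6, 150.5, 3.8)]
red 0.062 [(435.1, -273.9, 55.7, 55.6, 5.4)]
green 0.004 [(488.9, -66.7, 239.7, 84.9, 87.8), (396.5, -59.5, 55.0, 239.0, 0.0)]
yellow 0.08 [(712.5, -71.0, 50.0, 51.0, 90.0)]
black 0.028 [(908.0, -475.5, 49.0, 82.0, 90.0), (907.0, -286.2, 85.0, 46.3, 1.5), (839.1, -338.5, 4.9, 285.0, 0.3), (880.0, 491.5, 138.0, 15.0, 0.0), (846.1, 392.4, 76.7, 141.6, 51.2), (780.0, 315.2, 58.5, 138.1, 48.3), (721.0, -278.8, 166.6, 75.6, 60.3), (619.3, -355.5, 70.4, 42.4, 24.1), (435.9, -131.0, 19.3, 106.2, 0.7), (560.7, 104.9, 100.6, 271.1, 68.0), (396.7, -396.7, 43.7, 70.2, 87.4)]
orange 0.133 [(644.5, 98.5, 15.0, 27.0, 90.0)]
white 0.0175 [(539.7, -253.4, 55.2, 56.1, 36.1), (576.7, 226.6, 300.0, 163.5, 3.8), (435.0, -11.5, 127.0, 26.0, 90.0)]
scene
white 0.062 [(917.5, -169.0, 36.0, 63.0, 90.0)]
white 0.094 []
red 0.062 [(440.9, -275.5, 55.5, 55.3, 5.6)]
green 0.004 [(487.9, -67.4, 239.8, 93.9, 86.2), (395.5, -60.0, 240.0, 45.0, 90.0)]
yellow 0.08 [(718.0, -72.0, 52.0, 52.0, 90.0)]
black 0.028 [(867.6, 408.7, 33.9, 93.1, 45.7), (774.6, 301.5, 34.5, 71.0, 58.2), (812.5, -365.5, 269.0, 273.0, 90.0), (695.1, 141.6, 67.5, 63.0, 5.2), (646.9, 42.7, 77.0, 56.3, 8.4), (561.9, -252.9, 72.2, 43.3, 75.3), (535.8, -380.8, 42.6, 70.3, 0.9), (447.5, -133.5, 119.0, 33.0, 90.0), (449.1, -278.0, 56.9, 58.0, 5.4), (496.4, 129.8, 199.4, 67.7, 4.0), (420.2, -419.2, 70.8, 55.7, 87.4)]
orange 0.133 [(649.6, 98.1, 26.6, 14.5, 5.7)]
white 0.0175 [(915.5, -154.5, 37.0, 67.0, 90.0)]
[232.72904773 223.19995879]
```

```bash
cat >> h.py <<'E'
def go(pos,yaw=None,R=None,n=None,s=None):
    """rows of tool-frame steps from the present pose to tool pos, tool-x yaw (deg, tool down) or R; turn first frame fixed"""
    s=s or sense();R0=Rn.from_quat(s["tool_rot"]);p0=np.array(s["tcp_pos"])
    if R is None: R=Rn.from_matrix(down(yaw)) if yaw is not None else R0
    d=R0.inv().apply(np.array(pos)-p0);w=(R0.inv()*R).as_rotvec()
    print("at",np.round(p0,4),"shift",np.round(d,4),"turn",np.round(w,4),"shift after turn",np.round(R.inv().apply(np.array(pos)-p0),4))
def down(yaw):
    a=np.radians(yaw);x=np.array([np.cos(a),np.sin(a),0]);z=np.array([0,0,-1.]);return np.stack([x,np.cross(z,x),z],1)
CO=np.array([.5674,.2054,0]);CY=93.8
def case(p):
    return CO+Rn.from_euler("z",CY,degrees=True).apply(p)
def incase(X): return Rn.from_euler("z",-CY,degrees=True).apply(np.asarray(X)-CO)
E
python3 - <<'E'
from h import *
im=cv2.imread("pics/top0.png")[:,:,::-1].copy();C=cam("top")
h=cv2.cvtColor(im,cv2.COLOR_RGB2HSV);print(h[int(346/1.5625),int(595/1.5625)],h[211,328])
b=(.3,.7,-.45,-.15);o=ortho(im,C,.062,*b)
hh=cv2.cvtColor(o,cv2.COLOR_RGB2HSV).astype(int)
print(rects((hh[...,1]<60)&(hh[...,2]>150),b[0],b[2],amin=1500))
cr=im[170:300,300:430];cv2.imwrite("pics/c1.png",cv2.resize(cr,None,fx=4,fy=4,interpolation=cv2.INTER_CUBIC)[:,:,::-1])
print(case([[-111.8e-3,-.07,.117],[-.086,.07,.081]]))
go(case([-.112,-.07,.2]),183.8)
E
```

```text
[ 22  47 185] [ 28  36 185]
[(536.0, -244.4, 56.0, 55.7, 35.8), (508.5, -379.6, 55.3, 55.7, 53.5)]
[[0.64465552 0.09848497 0.117     ]
 [0.50325345 0.1149499  0.081     ]]
at [0.2395 0.5767 0.2305] shift [-0.5578 -0.2863  0.0308] turn [-0.0016 -0.0007 -0.4601] shift after turn [-0.3726 -0.5042  0.0305]
```

View pics/c1.png

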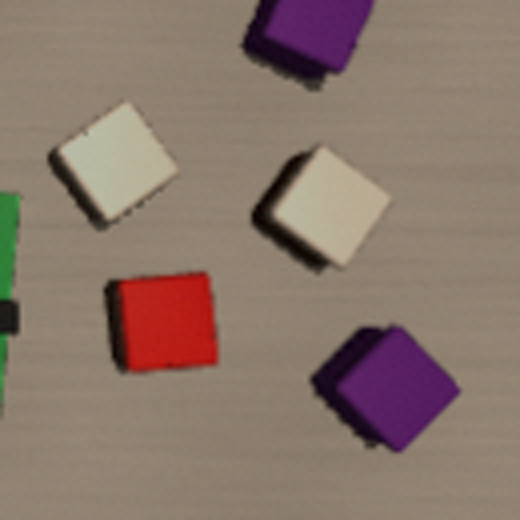

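The crop confirms the choice. The white-lidded tubs are at crop (115,165) and (330,207), the red one is at (165,322), and the purple ones are at (315,30) and (398,388). I'm moving over the lock first.

Request:
{"api": "apply_moves", "payload": {
  "plan": [
    [0, 0, 0, 0, 0, -0.153, -1],
    [0, 0, 0, 0, 0, -0.153, -1],
    [0, 0, 0, 0, 0, -0.154, -1],
    [-0.031, -0.042, 0.0025, 0, 0, 0, -1],
    [-0.031, -0.042, 0.0025, 0, 0, 0, -1],
    [-0.031, -0.042, 0.0025, 0, 0, 0, -1],
    [-0.031, -0.042, 0.0025, 0, 0, 0, -1],
    [-0.031, -0.042, 0.0025, 0, 0, 0, -1]
  ]
}}

```text
t: 1.15
tcp_pos: [0.4091, 0.3765, 0.2186]
tool_rot: [-0.033, 0.999, -0.0, -0.0]
force: [-0.0, 0.3, -0.3]
finger_gap: 0.998
gripper_force: 0.0
```

Request:
{"api": "apply_moves", "payload": {
  "plan": [
    [-0.031, -0.042, 0.0025, 0, 0, 0, -1],
    [-0.031, -0.042, 0.0025, 0, 0, 0, -1],
    [-0.031, -0.042, 0.0025, 0, 0, 0, -1],
    [-0.031, -0.042, 0.0025, 0, 0, 0, -1],
    [-0.031, -0.042, 0.0025, 0, 0, 0, -1],
    [-0.031, -0.042, 0.0025, 0, 0, 0, -1],
    [-0.031, -0.042, 0.0025, 0, 0, 0, -1],
    [0, 0, 0, 0, 0, 0, -1]
  ]
}}

```text
t: 2.15
tcp_pos: [0.6468, 0.0952, 0.2006]
tool_rot: [-0.031, 1.0, -0.0, 0.001]
force: [-0.9, 0.2, 0.0]
finger_gap: 0.998
gripper_force: 0.0
```

Run:
```python
from h import *
s=sense();im=snapshot("wrist");C=cam("wrist",s)
print(s["t"],s["q"])
b=(.55,.75,0,.2)
for n,c in(("wrist",C),("top",cam("top"))):
    i=im if n=="wrist" else snapshot("top")
    o=col(ortho(i,c,.133,*b));print(n,rects(o["orange"],b[0],b[2],amin=50))
    o=ortho(i,c,.094,.35,.75,0.05,.35);print(rects(col(o)["white"],.35,.05,amin=3000))
    o=ortho(i,c,.094,.35,.75,0.05,.35);print(rects(col(o)["blue"],.35,.05,amin=300))
cv2.imwrite("pics/w1.png",im[:,:,::-1])
go(case([-.112,-.07,.2]),183.8)
```

```text
2.15 [-2.40743499e-02  5.99089799e-01  1.38724877e+00 -8.48672200e-04
  1.15388736e+00 -1.65592474e+00]
wrist []
[(591.1, 200.2, 233.3, 169.8, 4.0), (596.7, 322.4, 263.5, 51.4, 3.9)]
[(699.3, 267.5, 28.4, 70.5, 4.3), (640.1, 69.1, 24.1, 37.6, 4.1), (562.0, 289.4, 158.8, 7.8, 3.8)]
top [(645.0, 99.5, 13.0, 24.0, 90.0)]
[(493.3, 160.4, 126.3, 75.0, 2.7)]
[(646.0, 85.0, 40.8, 72.7, 3.7), (497.4, 124.6, 80.8, 198.7, 67.9)]
at [0.6437 0.0985 0.2006] shift [-0.0009 -0.0003  0.0006] turn [ 0.0007 -0.0019 -0.0015] shift after turn [-0.0009 -0.0003  0.0006]
```

View pics/w1.png

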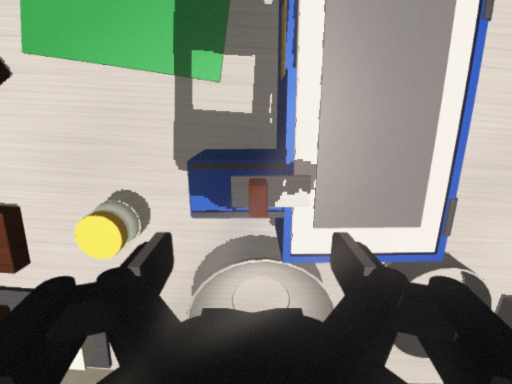

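Run:
```python
from h import *
im=cv2.imread("pics/w1.png")[:,:,::-1];C=cam("wrist")
h=cv2.cvtColor(im.copy(),cv2.COLOR_RGB2HSV).astype(int)
m=((h[...,0]<10)&(h[...,1]>120)&(h[...,2]>50));m[:150]=0;m[230:]=0;m[:,:200]=0;m[:,320:]=0
o=ortho(m.astype(np.uint8)*255,C,.133,.55,.75,0,.2);print(rects(o>128,.55,0,amin=50))
print(proj(C,case([[-.112,-.07,.133],[-.112,-.07,.101]])),np.argwhere(m).mean(0)[::-1],np.argwhere(m).min(0),np.argwhere(m).max(0))
```

```text
[(630.0, 102.0, 10.0, 14.0, 90.0)]
[[249.72738402 204.45043476]
 [249.92484663 193.93586745]] [256.95067265 193.12107623] [179 249] [215 266]
```

Request:
{"api": "apply_moves", "payload": {
  "plan": [
    [0, 0.003, 0.03, 0, 0, 0, -1],
    [0, 0, 0.03, 0, 0, 0, -1],
    [0, 0, 0.02, 0, 0, 0, -1],
    [0, 0, 0.013, 0, 0, 0, -0.2],
    [0, 0, 0, 0, 0, 0, 0.2],
    [0, 0, 0, 0, 0, 0, 1],
    [0, 0, 0, 0, 0, 0, 1],
    [0, 0, 0, 0, 0, 0, 1]
  ],
  "force": 30
}}

```text
t: 3.25
tcp_pos: [0.6448, 0.1019, 0.1096]
tool_rot: [-0.033, 0.999, -0.0, 0.001]
force: [-1.0, -0.2, 3.1]
finger_gap: 0.182
gripper_force: 33.8
```

Request:
{"api": "apply_moves", "payload": {
  "plan": [
    [0, 0, 0, 0, 0, 0, 1],
    [0, 0, 0, 0, 0, 0, 1]
  ]
}}

```text
t: 3.5
tcp_pos: [0.6448, 0.1019, 0.1096]
tool_rot: [-0.033, 0.999, -0.0, 0.001]
force: [-0.8, -0.4, 5.7]
finger_gap: 0.178
gripper_force: 34.0
```

Run:
```python
from h import *
s=sense();print(s["t"],s["tcp_pos"],incase(s["tcp_pos"]),s["finger_gap"],s["gripper_force"],s["force"])
```

```text
3.5 [0.64483445 0.10187158 0.10959756] [-0.10843269 -0.07040297  0.10959756] 0.17844182716627574 34.017627239227295 [-0.80909014 -0.43951836  5.74278006]
```

Request:
{"api": "apply_moves", "payload": {
  "plan": [
    [0, -0.008, -0.001, 0, 0, 0, 1],
    [0, -0.008, 0, 0, 0, 0, 1],
    [0, -0.008, 0, 0, 0, 0, 1],
    [0, -0.008, 0, 0, 0, 0, 1],
    [0, -0.006, 0, 0, 0, 0, 1],
    [0, 0, 0, 0, 0, 0, 1]
  ]
}}

```text
t: 4.25
tcp_pos: [0.6474, 0.0628, 0.1096]
tool_rot: [-0.033, 0.999, -0.001, 0.001]
force: [2.0, -1.2, 2.6]
finger_gap: 0.178
gripper_force: 33.6
```

Request:
{"api": "apply_moves", "payload": {
  "plan": [
    [0, -0.003, 0, 0, 0, 0, 1],
    [0, -0.002, 0, 0, 0, 0, 1],
    [0, 0, 0, 0, 0, 0, 1]
  ]
}}

```text
t: 4.62
tcp_pos: [0.6474, 0.0626, 0.1096]
tool_rot: [-0.033, 0.999, 0.003, 0.001]
force: [3.3, 10.3, 2.9]
finger_gap: 0.18
gripper_force: 33.7
```

Request:
{"api": "apply_moves", "payload": {
  "plan": [
    [0, -0.002, 0, 0, 0, 0, 1],
    [0, -0.001, 0, 0, 0, 0, 1],
    [0, 0, 0, 0, 0, 0, 1]
  ]
}}

```text
t: 5.0
tcp_pos: [0.6474, 0.0624, 0.1096]
tool_rot: [-0.033, 0.999, 0.005, 0.001]
force: [3.6, 16.9, 4.3]
finger_gap: 0.18
gripper_force: 33.7
```

Request:
{"api": "apply_moves", "payload": {
  "plan": [
    [0, 0.004, 0, 0, 0, 0, 1],
    [0, 0.001, 0, 0, 0, 0, 0.2],
    [0, 0, 0, 0, 0, 0, -0.4],
    [0, 0, -0.03, 0, 0, 0, -0.4],
    [0, 0, -0.05, 0, 0, 0, -0.4],
    [0, 0, -0.05, 0, 0, 0, -1],
    [0, 0, 0, 0, 0, 0.182, -1],
    [0, 0, 0, 0, 0, 0.182, -1]
  ]
}}

```text
t: 6.0
tcp_pos: [0.6461, 0.0601, 0.2398]
tool_rot: [0.152, 0.988, -0.0, -0.0]
force: [-0.1, 0.5, 0.1]
finger_gap: 1.003
gripper_force: 0.0
```

Request:
{"api": "apply_moves", "payload": {
  "plan": [
    [0, 0, 0, 0, 0, 0.182, -1],
    [0, 0, 0, 0, 0, 0.182, -1],
    [0, 0, 0, 0, 0, 0.182, -1],
    [0, 0, 0, 0, 0, 0.182, -1],
    [0, 0, 0, 0, 0, 0.182, -1],
    [0, 0, 0, 0, 0, 0.182, -1],
    [0, 0, 0, 0, 0, 0.181, -1]
  ]
}}

```text
t: 6.88
tcp_pos: [0.6456, 0.06, 0.2384]
tool_rot: [0.71, 0.705, -0.001, -0.001]
force: [0.2, 0.3, 0.4]
finger_gap: 1.003
gripper_force: 0.0
```

Run:
```python
from h import *
im=snapshot("top");C=cam("top");b=(.3,.6,-.25,.12)
for k,z,a in(("black",.028,500),("white",.0175,800)): print(k,rects(col(ortho(im,C,z,*b))[k],b[0],b[2],amin=a))
b=(.55,.75,0,.2);print(rects(col(ortho(im,C,.133,*b))["orange"],b[0],b[2],amin=50), incase([.6474,.0624,0]))
go([.436,-.096,.15],90)
```

```text
black [(554.0, 106.0, 26.0, 90.0, 90.0)]
white [(536.0, -233.0, 34.0, 68.0, 90.0), (532.5, 90.0, 32.0, 133.0, 90.0), (530.0, -146.0, 138.0, 208.0, -0.0), (435.0, -49.0, 54.0, 26.0, 90.0), (428.4, 82.9, 70.6, 34.7, 7.0), (344.0, 95.0, 48.0, 54.0, 90.0), (382.5, -141.5, 217.0, 165.0, 90.0)]
[(647.5, 58.5, 9.0, 25.0, 90.0)] [-0.14798752 -0.07034695  0.        ]
at [0.6457 0.0601 0.2384] shift [-0.1583 -0.2077  0.0891] turn [-0.0032  0.0004 -0.0106] shift after turn [-0.1561 -0.2097  0.0884]
```

Request:
{"api": "apply_moves", "payload": {
  "plan": [
    [-0.031, -0.042, 0.006, 0, 0, 0, -1],
    [-0.031, -0.042, 0.006, 0, 0, 0, -1],
    [-0.031, -0.042, 0.006, 0, 0, 0, -1],
    [-0.031, -0.042, 0.006, 0, 0, 0, -1],
    [-0.033, -0.041, 0.006, -0.003, 0, -0.01, -1],
    [0, 0, 0, 0, 0, 0, -1],
    [0, 0, 0, 0, 0, 0, -1]
  ]
}}

```text
t: 7.8
tcp_pos: [0.4382, -0.0965, 0.2095]
tool_rot: [0.704, 0.711, 0.001, 0.001]
force: [1.0, 0.7, 0.4]
finger_gap: 0.998
gripper_force: 0.0
```

Run:
```python
from h import *
s=sense();im=snapshot("wrist");C=cam("wrist",s);print(s["tcp_pos"])
cv2.imwrite("pics/w2.png",im[:,:,::-1])
b=(.3,.6,-.25,.12)
hh=cv2.cvtColor(ortho(im,C,.0175,*b),cv2.COLOR_RGB2HSV).astype(int)
print(rects(col(ortho(im,C,.0175,*b))["white"],b[0],b[2],amin=500),rects(col(ortho(im,C,.028,*b))["black"],b[0],b[2],amin=500))
print(proj(C,[[.436,-.131+.055,.016],[.436,.054,.016],[.436,-.131,.028]]))
go([.436,-.096,.15],90)
```

```text
[ 0.43815484 -0.09645728  0.20948065]
[(349.3, -109.8, 69.3, 40.6, 66.8), (449.5, -73.5, 353.0, 299.0, 90.0)] [(449.5, 107.5, 23.0, 299.0, 90.0), (315.0, -213.0, 74.0, 30.0, 90.0)]
[[250.1724716  157.51218705]
 [251.19231155  44.8814128 ]
 [249.77640627 201.76014366]]
at [ 0.4387 -0.0962  0.2095] shift [ 0.0002 -0.0029  0.0595] turn [0.004  0.0003 0.0109] shift after turn [ 0.0002 -0.0027  0.0595]
```

View pics/w2.png

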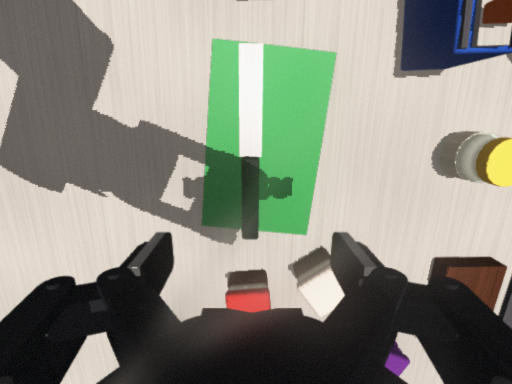

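The knife junction is at (250,157) and its tip at (251,44), matching the prediction within a pixel. I'll descend and grip it.

Request:
{"api": "apply_moves", "payload": {
  "plan": [
    [0, -0.003, 0.05, 0.004, 0, 0.01, -1],
    [0, 0, 0.05, 0, 0, 0, -1],
    [0, 0, 0.05, 0, 0, 0, -1],
    [0, 0, 0.03, 0, 0, 0, -0.3],
    [0, 0, 0.015, 0, 0, 0, 0],
    [0, 0, 0.006, 0, 0, 0, 0.2],
    [0, 0, 0, 0, 0, 0, 0.3],
    [0, 0, 0, 0, 0, 0, 0.3]
  ],
  "force": 100
}}

```text
t: 8.85
tcp_pos: [0.4356, -0.0961, 0.0089]
tool_rot: [0.707, 0.707, -0.0, 0.0]
force: [-0.5, 0.2, 0.5]
finger_gap: 0.351
gripper_force: 0.0
```

Run:
```python
from h import *
s=sense();print(s["tcp_pos"],s["finger_gap"],s["gripper_force"],s["force"],Rn.from_quat(s["tool_rot"]).as_matrix().round(3).tolist())
go([.436,-.096,.006],90)
```

```text
[ 0.43555702 -0.09610709  0.00889635] 0.3508906266402677 0.0 [-0.47944485  0.19609702  0.54045004] [[-0.001, 1.0, 0.0], [1.0, 0.001, -0.001], [-0.001, 0.0, -1.0]]
at [ 0.4356 -0.0961  0.0089] shift [0.0001 0.0004 0.0029] turn [0.0005 0.0008 0.0008] shift after turn [0.0001 0.0004 0.0029]
```

Request:
{"api": "apply_moves", "payload": {
  "plan": [
    [0, 0, 0.002, 0, 0, 0, 0.35],
    [0, 0, 0, 0, 0, 0, 1],
    [0, 0, 0, 0, 0, 0, 1],
    [0, 0, 0, 0, 0, 0, 1],
    [0, 0, 0, 0, 0, 0, 1]
  ],
  "force": 100
}}

```text
t: 9.48
tcp_pos: [0.4354, -0.0963, 0.0071]
tool_rot: [0.707, 0.707, -0.0, 0.001]
force: [0.5, 0.0, 4.5]
finger_gap: 0.234
gripper_force: 98.0
```

Request:
{"api": "apply_moves", "payload": {
  "plan": [
    [0, 0, -0.03, 0, 0, 0, 1],
    [0, 0, -0.05, 0, 0, 0, 1],
    [0, 0, 0, 0, 0, 0, 1],
    [0, 0, 0, 0, 0, 0, 1]
  ]
}}

```text
t: 9.98
tcp_pos: [0.4346, -0.096, 0.0863]
tool_rot: [0.707, 0.707, -0.0, -0.0]
force: [0.5, 0.7, -0.3]
finger_gap: 0.235
gripper_force: 98.2
```

Run:
```python
from h import *
s=sense();im=snapshot("scene");print(s["tcp_pos"],s["finger_gap"],s["gripper_force"],s["force"],s["ft_torque"])
C=cam("scene")
p=s["tcp_pos"]
k=np.array([[.436,-.096-.09,p[2]+.012],[.436,.054,p[2]+.007]]);print(proj(C,k))
cv2.imwrite("pics/s2.png",cv2.resize(im[100:300,150:420],None,fx=2.8,fy=2.8,interpolation=cv2.INTER_CUBIC)[:,:,::-1])
C=cam("wrist",s);print(proj(C,[[.436,.054,z] for z in (.07,.08,.09,.1,.11)]))
im=snapshot("wrist");cv2.imwrite("pics/w3.png",im[:,:,::-1])
h=cv2.cvtColor(im,cv2.COLOR_RGB2HSV).astype(int)
m=(h[...,1]<30)&(h[...,2]>225)
print([(r,m[r,215:290].sum(),np.where(m[r,215:290])[0][[0,-1]]+215 if m[r,215:290].any() else 0) for r in range(0,170,6)])
```

```text
[ 0.43461426 -0.09601004  0.08632307] 0.23486766628605293 98.15652251243591 [ 0.4832928   0.69190704 -0.29909953] [-0.06692214  0.00951404  0.04116332]
[[178.93758604 198.65816055]
 [248.71874932 141.07605559]]
[[ 256.16627988  -46.8606934 ]
 [ 256.50154238  -59.36090404]
 [ 256.89068558  -73.85318453]
 [ 257.34734883  -90.83581537]
 [ 257.88991178 -110.97688557]]
[(0, np.int64(64), array([220, 283])), (6, np.int64(64), array([220, 283])), (12, np.int64(64), array([220, 283])), (18, np.int64(63), array([221, 283])), (24, np.int64(62), array([221, 282])), (30, np.int64(62), array([221, 282])), (36, np.int64(62), array([221, 282])), (42, np.int64(62), array([221, 282])), (48, np.int64(62), array([221, 282])), (54, np.int64(62), array([221, 282])), (60, np.int64(61), array([222, 282])), (66, np.int64(60), array([222, 281])), (72, np.int64(60), array([222, 281])), (78, np.int64(60), array([222, 281])), (84, np.int64(60), array([222, 281])), (90, np.int64(60), array([222, 281])), (96, np.int64(60), array([222, 281])), (102, np.int64(58), array([223, 280])), (108, np.int64(58), array([223, 280])), (114, np.int64(58), array([223, 280])), (120, np.int64(58), array([223, 280])), (126, np.int64(58), array([223, 280])), (132, np.int64(57), array([224, 280])), (138, np.int64(56), array([224, 279])), (144, np.int64(56), array([224, 279])), (150, np.int64(56), array([224, 279])), (156, np.int64(56), array([224, 279])), (162, np.int64(56), array([224, 279])), (168, np.int64(55), array([225, 279]))]
```

View pics/s2.png

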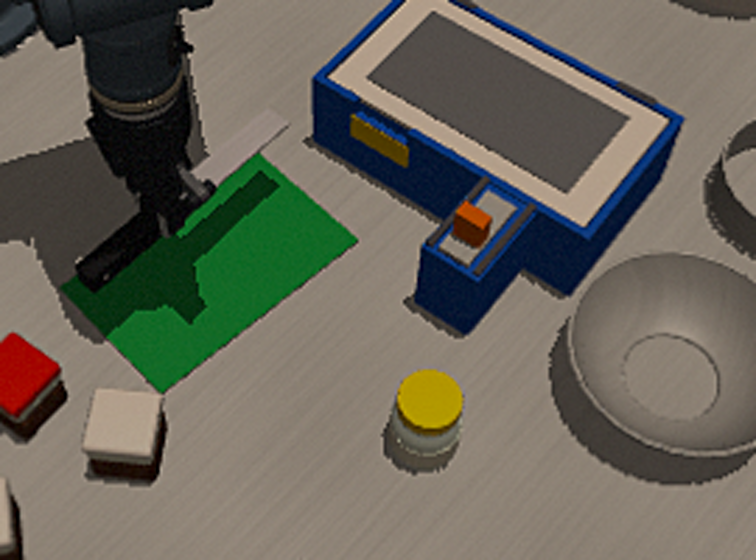

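Run:
```python
from h import *
go(case([-.25,.07,.074]),93.8)
C=cam("scene");print(proj(C,case([[-.086,.07,.076],[-.086,.07,.086],[-.086,.04,.076],[-.086,.1,.076],[-.1,.07,.081]])))
```

```text
at [ 0.4341 -0.0958  0.0854] shift [0.0471 0.0801 0.0112] turn [-0.003  -0.0011 -0.0665] shift after turn [0.0417 0.083  0.0114]
[[283.80231245 145.22421576]
 [283.96737891 142.74378145]
 [293.18237715 150.78777037]
 [274.59079657 139.76352276]
 [280.65449541 147.297704  ]]
```

Request:
{"api": "apply_moves", "payload": {
  "plan": [
    [0.01, 0.02, 0, 0, 0, 0, 1],
    [0.01, 0.02, 0.003, 0, 0, -0.033, 1],
    [0.011, 0.021, 0.004, 0, 0, -0.033, 1],
    [0.011, 0.021, 0.004, -0.003, 0, 0, 1],
    [0, 0, 0, 0, 0, 0, 1],
    [0, 0, 0, 0, 0, 0, 1]
  ]
}}

```text
t: 10.82
tcp_pos: [0.5142, -0.0518, 0.0742]
tool_rot: [0.683, 0.73, -0.0, -0.001]
force: [-0.6, 0.2, -0.7]
finger_gap: 0.232
gripper_force: 98.2
```

Run:
```python
from h import *
s=sense();im=snapshot("scene");print(incase(s["tcp_pos"]))
go(case([-.25,.07,.074]),93.8)
cv2.imwrite("pics/s3.png",cv2.resize(im[115:185,220:320],None,fx=8,fy=8,interpolation=cv2.INTER_CUBIC)[:,:,::-1])
i=snapshot("wrist");cv2.imwrite("pics/w4.png",cv2.resize(i[:200,120:390],None,fx=2.9,fy=2.9)[:,:,::-1])
C=cam("wrist",s);print(proj(C,case([[-.086,.04,.076],[-.086,.1,.076],[-.086,.1,.094]])))
```

```text
[-0.2531205   0.07016547  0.07415312]
at [ 0.5142 -0.052   0.0744] shift [0.0033 0.0002 0.0004] turn [-0.0009 -0.0011 -0.0006] shift after turn [0.0033 0.0002 0.0004]
[[ 323.2753673  -115.0155939 ]
 [ 184.59996371 -115.03402569]
 [ 173.18471707 -154.16955436]]
```

View pics/s3.png

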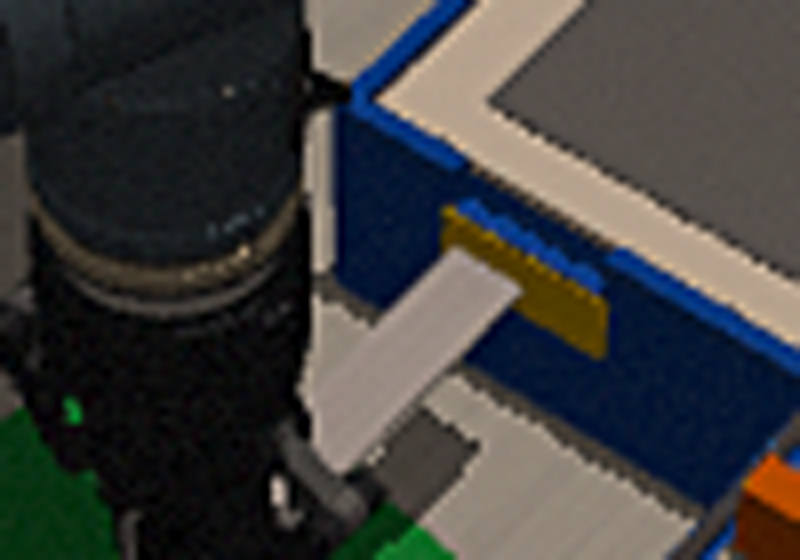

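The notch floor strip runs (470,205)–(600,285) in the crop, with its front edge centred at (527,252). The blade tip is centred at (491,269), which lines up with the notch within 2 mm. I'm inserting slowly and watching the force.

Request:
{"api": "apply_moves", "payload": {
  "plan": [
    [0.006, 0, 0, 0, 0, 0, 1],
    [0.006, 0, 0, 0, 0, 0, 1],
    [0.006, 0, 0, 0, 0, 0, 1],
    [0.006, 0, 0, 0, 0, 0, 1],
    [0, 0, 0, 0, 0, 0, 1]
  ]
}}

```text
t: 11.55
tcp_pos: [0.514, -0.0275, 0.0753]
tool_rot: [0.683, 0.73, 0.001, 0.001]
force: [0.2, -0.6, -0.6]
finger_gap: 0.231
gripper_force: 98.2
```

Request:
{"api": "apply_moves", "payload": {
  "plan": [
    [0.005, 0, 0, 0, 0, 0, 1],
    [0.005, 0, 0, 0, 0, 0, 1],
    [0.005, 0, 0, 0, 0, 0, 1],
    [0, 0, 0, 0, 0, 0, 1]
  ]
}}

```text
t: 12.05
tcp_pos: [0.513, -0.0127, 0.0752]
tool_rot: [0.683, 0.73, 0.001, 0.001]
force: [-0.4, -0.9, -0.8]
finger_gap: 0.234
gripper_force: 98.2
```

Request:
{"api": "apply_moves", "payload": {
  "plan": [
    [0.01, 0, 0.001, 0, 0, 0, 1],
    [0.01, 0, 0.001, 0, 0, 0, 1],
    [0.012, 0, 0.001, 0, 0, 0, 1],
    [0.012, 0, 0, 0, 0, 0, 1],
    [0, 0, 0, 0, 0, 0, 1]
  ]
}}

```text
t: 12.68
tcp_pos: [0.5099, 0.032, 0.0722]
tool_rot: [0.683, 0.731, 0.001, 0.0]
force: [-0.2, -0.1, -1.6]
finger_gap: 0.235
gripper_force: 98.2
```

Request:
{"api": "apply_moves", "payload": {
  "plan": [
    [0, 0, 0.003, 0, 0.02, 0, 1],
    [0, 0, 0.004, 0, 0.04, 0, 1],
    [0, 0, 0.004, 0, 0.04, 0, 1],
    [0, 0, 0, 0, 0, 0, 1]
  ]
}}

```text
t: 13.18
tcp_pos: [0.5103, 0.0299, 0.0608]
tool_rot: [0.683, 0.728, 0.035, -0.036]
force: [0.3, -0.7, -1.3]
finger_gap: 0.237
gripper_force: 98.0
```

Run:
```python
from h import *
s=sense();R=Rn.from_quat(s["tool_rot"]).as_matrix();print(incase(s["tcp_pos"]),np.degrees(np.arcsin(R[2,0])),s["force"],s["ft_torque"])
```

```text
[-0.17129195  0.06858547  0.06077782] 5.7376686785112785 [ 0.28443018 -0.6572959  -1.28481425] [-0.14442498  0.00109587  0.00959343]
```

Request:
{"api": "apply_moves", "payload": {
  "plan": [
    [0, 0, 0.004, 0, 0.05, 0, 1],
    [0, 0, 0.004, 0, 0.05, 0, 1],
    [0, 0, 0, 0, 0, 0, 1]
  ]
}}

```text
t: 13.55
tcp_pos: [0.5102, 0.0312, 0.0528]
tool_rot: [0.68, 0.726, 0.068, -0.072]
force: [0.5, -0.7, -3.5]
finger_gap: 0.236
gripper_force: 98.1
```

Request:
{"api": "apply_moves", "payload": {
  "plan": [
    [0, 0, 0.004, 0, 0.05, 0, 1],
    [0, 0, 0.004, 0, 0.05, 0, 1],
    [0, 0, 0, 0, 0, 0, 1]
  ]
}}

```text
t: 13.92
tcp_pos: [0.5101, 0.0332, 0.0452]
tool_rot: [0.676, 0.722, 0.102, -0.108]
force: [-0.9, -1.6, -2.8]
finger_gap: 0.233
gripper_force: 98.2
```

Run:
```python
from h import *
s=sense();R=Rn.from_quat(s["tool_rot"]).as_matrix();print(incase(s["tcp_pos"]),np.degrees(np.arcsin(R[2,0])),s["force"],s["ft_torque"])
im=snapshot("scene")
cv2.imwrite("pics/s4.png",cv2.resize(im[85:235,210:400],None,fx=4,fy=4,interpolation=cv2.INTER_CUBIC)[:,:,::-1])
```

```text
[-0.16798247  0.06858986  0.04519956] 17.093107735949705 [-0.89523148 -1.64558834 -2.84082026] [-7.61924370e-01  5.10022083e-04  7.13362658e-02]
```

View pics/s4.png

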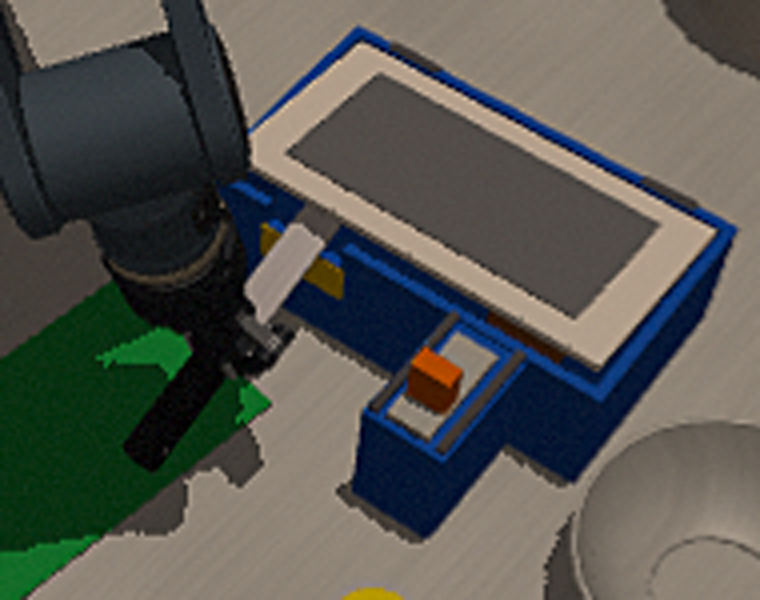

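The lid's free edge now stands about 15–20 mm above the wall, the blade is under it at (300,245), and the old tub's red lid shows at (530,335). I'm lifting along an arc about the hinge.

Request:
{"api": "apply_moves", "payload": {
  "plan": [
    [0.004, 0, -0.008, 0, 0, 0, 1],
    [0.005, 0, -0.009, 0, 0, 0, 1],
    [0.006, 0, -0.008, 0, 0, 0, 1],
    [0.006, 0, -0.007, 0, 0, 0, 1],
    [0.008, 0, -0.006, 0, 0, 0, 1],
    [0.008, 0, -0.006, 0, 0, 0, 1],
    [0, 0, 0, 0, 0, 0, 1]
  ]
}}

```text
t: 14.85
tcp_pos: [0.5084, 0.0574, 0.0993]
tool_rot: [0.675, 0.722, 0.103, -0.109]
force: [0.7, -0.2, -1.5]
finger_gap: 0.232
gripper_force: 98.4
```

Request:
{"api": "apply_moves", "payload": {
  "plan": [
    [0.009, 0, -0.005, 0, 0, 0, 1],
    [0.009, 0, -0.004, 0, 0, 0, 1],
    [0.009, 0, -0.003, 0, 0, 0, 1],
    [0.01, 0, -0.002, 0, 0, 0, 1],
    [0.01, 0, -0.001, 0, 0, 0, 1],
    [0.009, 0, 0, 0, 0, 0, 1],
    [0, 0, 0, 0, 0, 0, 1]
  ]
}}

```text
t: 15.72
tcp_pos: [0.5047, 0.1064, 0.1295]
tool_rot: [0.675, 0.722, 0.103, -0.109]
force: [-0.8, 0.2, -0.3]
finger_gap: 0.23
gripper_force: 98.5
```

Run:
```python
from h import *
s=sense();R=Rn.from_quat(s["tool_rot"]).as_matrix();print(incase(s["tcp_pos"]),np.degrees(np.arcsin(R[2,0])),s["force"],s["ft_torque"],s["q"])
im=snapshot("scene")
cv2.imwrite("pics/s5.png",cv2.resize(im[35:235,190:460],None,fx=2.8,fy=2.8,interpolation=cv2.INTER_CUBIC)[:,:,::-1])
```

```text
[-0.09464016  0.06911511  0.12953456] 17.255945348087963 [-0.81766447  0.23546132 -0.30163911] [-0.22534574 -0.02835239 -0.00992038] [-0.18283081  0.55366179  1.82236041  0.3832445   0.87812543 -0.51311022]
```

View pics/s5.png

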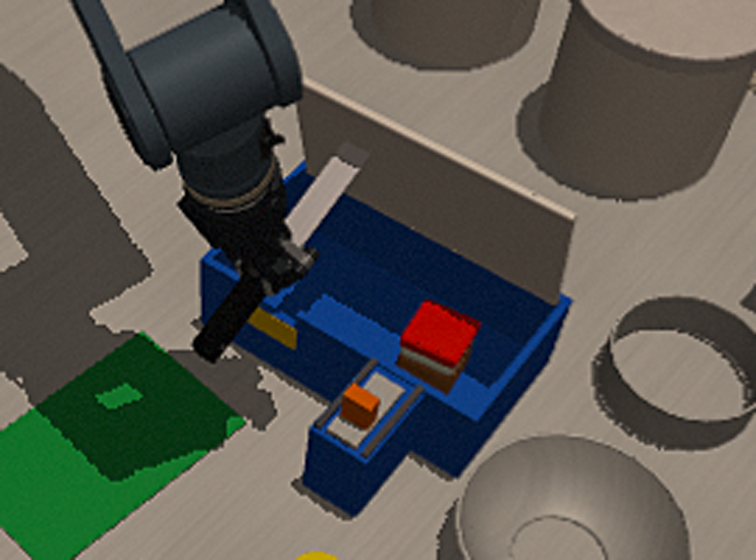

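The lid stands at about 80° and the red old tub is visible at (440,335). I'm pushing the lid on towards its stop with the blade.

Request:
{"api": "apply_moves", "payload": {
  "plan": [
    [0.0085, 0, 0.001, 0, 0, 0, 1],
    [0.0085, 0, 0.002, 0, 0, 0, 1],
    [0.0085, 0, 0.003, 0, 0, 0, 1],
    [0.0085, 0, 0.003, 0, 0, 0, 1],
    [0.0085, 0, 0.003, 0, 0, 0, 1],
    [0.0085, 0, 0.003, 0, 0, 0, 1],
    [0, 0, 0, 0, 0, 0, 1]
  ]
}}

```text
t: 16.65
tcp_pos: [0.5011, 0.1592, 0.1299]
tool_rot: [0.675, 0.722, 0.103, -0.109]
force: [-0.1, 0.7, -0.7]
finger_gap: 0.231
gripper_force: 98.4
```

Request:
{"api": "apply_moves", "payload": {
  "plan": [
    [0.004, 0, 0.001, 0, 0, 0, 1],
    [0.004, 0, 0.001, 0, 0, 0, 1],
    [0, 0, 0, 0, 0, 0, 1]
  ]
}}

```text
t: 17.02
tcp_pos: [0.5011, 0.1667, 0.1306]
tool_rot: [0.676, 0.722, 0.103, -0.109]
force: [0.2, 0.0, -0.8]
finger_gap: 0.236
gripper_force: 98.4
```

Run:
```python
from h import *
s=sense();R=Rn.from_quat(s["tool_rot"]).as_matrix();print(incase(s["tcp_pos"]),np.degrees(np.arcsin(R[2,0])),s["force"],s["ft_torque"])
im=snapshot("top");C=cam("top")
cv2.imwrite("pics/t1.png",im[:,:,::-1])
```

```text
[-0.03421244  0.06871546  0.13059853] 17.219889108454385 [ 0.16571292  0.00392283 -0.84823755] [-0.2276773  -0.0097917  -0.00568245]
```

Request:
{"api": "apply_moves", "payload": {
  "plan": [
    [0.004, 0, 0.001, 0, 0, 0, 1],
    [0.004, 0, 0.001, 0, 0, 0, 1],
    [0, 0, 0, 0, 0, 0, 1]
  ]
}}

```text
t: 17.45
tcp_pos: [0.5006, 0.175, 0.1311]
tool_rot: [0.676, 0.722, 0.103, -0.109]
force: [-0.3, -0.4, -1.7]
finger_gap: 0.232
gripper_force: 98.4
```

Request:
{"api": "apply_moves", "payload": {
  "plan": [
    [-0.0475, 0, -0.016, 0, 0, 0, 1],
    [-0.0475, 0, -0.016, 0, 0, 0, 1],
    [-0.0475, 0, -0.016, 0, 0, 0, 1],
    [-0.0475, 0, -0.015, 0, 0, 0, 1],
    [0, 0, 0, 0, -0.15, 0, 1],
    [0, 0, 0, 0, -0.15, 0, 1],
    [0, 0, 0, 0, 0, 0, 1]
  ]
}}

```text
t: 18.32
tcp_pos: [0.513, -0.023, 0.1352]
tool_rot: [0.682, 0.731, 0.001, -0.0]
force: [0.7, 0.8, -2.4]
finger_gap: 0.236
gripper_force: 98.4
```

Run:
```python
from h import *
s=sense();print(s["tcp_pos"],s["force"])
go([.436,-.096,.05],90)
im=snapshot("scene");C=cam("scene")
hy=case([.076,0,.09])
for a in (1.6,1.8,2.0): print(a,proj(C,case([[.076-.154*np.cos(a),y,.09+.154*np.sin(a)] for y in(-.14,.14)])).round(1).tolist())
cv2.imwrite("pics/s6.png",cv2.resize(im,(800,600),interpolation=cv2.INTER_CUBIC)[:,:,::-1])
```

```text
[ 0.51295478 -0.0229734   0.13519949] [ 0.74094334  0.75070543 -2.3934272 ]
at [ 0.513  -0.023   0.1352] shift [-0.0677 -0.0819  0.085 ] turn [ 0.0008 -0.0018  0.0695] shift after turn [-0.073  -0.077   0.0852]
1.6 [[403.9, 97.9], [303.6, 48.7]]
1.8 [[409.6, 91.8], [310.3, 43.8]]
2.0 [[414.1, 88.1], [316.3, 41.4]]
```

View pics/s6.png

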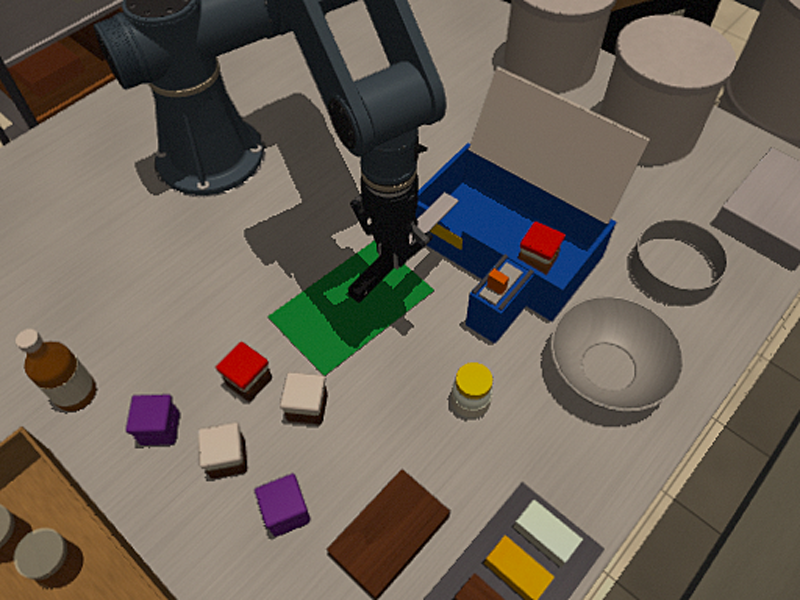

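The lid corners at (648,140) and (497,70) match an angle of about 2.0 rad, so the lid is wide open. Next I put the knife back on its board.

Request:
{"api": "apply_moves", "payload": {
  "plan": [
    [0, 0, 0, 0, 0, 0.07, 1],
    [-0.0245, -0.026, 0.01, 0, 0, 0, 1],
    [-0.0245, -0.026, 0.02, 0, 0, 0, 1],
    [-0.0245, -0.025, 0.025, 0, 0, 0, 1],
    [0, 0, 0.03, 0, 0, 0, 1],
    [0, 0, 0.02, 0, 0, 0, 1],
    [0, 0, 0.01, 0, 0, 0, 1],
    [0, 0, 0, 0, 0, 0, 1]
  ]
}}

```text
t: 19.38
tcp_pos: [0.4368, -0.0986, 0.0194]
tool_rot: [0.709, 0.705, 0.001, 0.0]
force: [-0.3, -0.5, -1.1]
finger_gap: 0.232
gripper_force: 98.4
```

Run:
```python
from h import *
s=sense();print(s["tcp_pos"],s["force"])
go([.4355,-.0963,.0071],90)
```

```text
[ 0.43677214 -0.09856361  0.01937157] [-0.31905974 -0.52182924 -1.12043509]
at [ 0.4368 -0.0986  0.0194] shift [ 0.0022 -0.0013  0.0123] turn [ 0.0011 -0.0011 -0.0047] shift after turn [ 0.0023 -0.0013  0.0123]
```

Request:
{"api": "apply_moves", "payload": {
  "plan": [
    [0.002, -0.001, 0.007, 0, 0, 0, 1],
    [0, 0, 0.003, 0, 0, 0, 1],
    [0, 0, 0.0015, 0, 0, 0, 1],
    [0, 0, 0, 0, 0, 0, 1]
  ]
}}

```text
t: 19.88
tcp_pos: [0.4359, -0.0962, 0.0085]
tool_rot: [0.708, 0.706, 0.001, 0.001]
force: [-0.6, -0.3, -0.9]
finger_gap: 0.235
gripper_force: 98.4
```

Request:
{"api": "apply_moves", "payload": {
  "plan": [
    [0, 0, 0, 0, 0, 0, 0.3],
    [0, 0, 0, 0, 0, 0, 0],
    [0, 0, 0, 0, 0, 0, -0.3],
    [0, 0, -0.03, 0, 0, 0, -0.3],
    [0, 0, -0.05, 0, 0, 0, -0.3],
    [0, 0, -0.06, 0, 0, 0, -1],
    [0, 0, -0.06, 0, 0, 0, -1]
  ]
}}

```text
t: 20.75
tcp_pos: [0.4349, -0.0961, 0.2102]
tool_rot: [0.709, 0.706, 0.001, 0.0]
force: [0.8, -0.3, -0.6]
finger_gap: 0.997
gripper_force: 0.0
```

Run:
```python
from h import *
s=sense();print(s["tcp_pos"],s["q"])
C=cam("top");i=snapshot("top");b=(.5,.75,.08,.32)
print("oldtub",rects(col(ortho(i,C,.074,*b))["red"],b[0],b[2],amin=1000))
C=cam("scene");i=snapshot("scene")
print(rects(col(ortho(i,C,.074,*b))["red"],b[0],b[2],amin=1000))
```

```text
[ 0.43487905 -0.09608473  0.21018238] [-4.70068623e-01  3.19864730e-01  1.89114657e+00  1.32192510e-03
  9.29329279e-01 -4.66798890e-01]
oldtub [(632.8, 207.3, 56.4, 56.0, 10.6)]
[(639.5, 206.5, 56.6, 56.8, 10.7)]
```

Run:
```python
from h import *
print(incase([.633,.2073,.0]));go([.633,.2073,.18],100.6)
```

```text
[-0.00245175 -0.0655817   0.        ]
at [ 0.439  -0.0979  0.2142] shift [0.3061 0.1924 0.0352] turn [ 0.0141  0.0075 -0.1887] shift after turn [0.2643 0.2469 0.0342]
```

Request:
{"api": "apply_moves", "payload": {
  "plan": [
    [0, 0, 0, 0, 0, -0.185, -1],
    [0.044, 0.041, 0, 0, 0, 0, -1],
    [0.044, 0.041, 0, 0, 0, 0, -1],
    [0.044, 0.041, 0, 0, 0, 0, -1],
    [0.044, 0.041, 0, 0, 0, 0, -1],
    [0.044, 0.041, 0, 0, 0, 0, -1],
    [0.044, 0.041, 0, 0, 0, 0, -1],
    [0, 0, 0, 0, 0, 0, -1]
  ]
}}

```text
t: 21.85
tcp_pos: [0.6308, 0.2113, 0.2071]
tool_rot: [0.639, 0.77, 0.001, 0.001]
force: [-0.5, -0.8, -0.0]
finger_gap: 1.003
gripper_force: 0.0
```

Run:
```python
from h import *
for i in range(2):
    s=sense();print(s["t"],s["tcp_pos"]);go([.633,.2073,.04],100.6,s=s)
    im=snapshot("wrist");C=cam("wrist",s);b=(.5,.75,.08,.32)
    print(rects(col(ortho(im,C,.074,*b))["red"],b[0],b[2],amin=1000))
cv2.imwrite("pics/w5.png",im[:,:,::-1])
im=snapshot("top");C=cam("top");b=(.3,.6,-.25,.12)
for k,z,a in(("black",.028,500),("white",.0175,800)): print(k,rects(col(ortho(im,C,z,*b))[k],b[0],b[2],amin=a))
```

```text
21.85 [0.63082115 0.21131678 0.20713967]
at [0.6308 0.2113 0.2071] shift [-0.0044  0.001   0.1671] turn [ 0.0023 -0.0006  0.0006] shift after turn [-0.0043  0.0014  0.1671]
[]
21.9 [0.62930029 0.20915511 0.20697909]
at [0.6293 0.2092 0.207 ] shift [-0.0024  0.0034  0.167 ] turn [-0.0005  0.0004 -0.001 ] shift after turn [-0.0025  0.0033  0.167 ]
[]
black [(433.7, -130.5, 105.2, 19.9, 89.3), (508.0, 113.0, 12.0, 170.0, 90.0)]
white [(509.5, -230.5, 39.0, 71.0, 90.0), (434.6, -12.0, 128.3, 26.9, 89.3)]
```

Request:
{"api": "apply_moves", "payload": {
  "plan": [
    [-0.003, 0.002, 0.045, 0, 0, 0, -1],
    [0, 0, 0.045, 0, 0, 0, -1],
    [0, 0, 0.04, 0, 0, 0, -1],
    [0, 0, 0.025, 0, 0, 0, -1],
    [0, 0, 0.013, 0, 0, 0, -1],
    [0, 0, 0, 0, 0, 0, 1],
    [0, 0, 0, 0, 0, 0, 1],
    [0, 0, 0, 0, 0, 0, 1]
  ],
  "force": 30
}}

```text
t: 23.0
tcp_pos: [0.6335, 0.2051, 0.0422]
tool_rot: [0.64, 0.768, 0.002, 0.001]
force: [-0.1, -0.6, -0.4]
finger_gap: 0.676
gripper_force: 33.6
```

Request:
{"api": "apply_moves", "payload": {
  "plan": [
    [0, 0, 0, 0, 0, 0, 1],
    [0, 0, 0, 0, 0, 0, 1],
    [0, 0, -0.02, 0, 0, 0, 1],
    [0, 0, -0.04, 0, 0, 0, 1],
    [0, 0, -0.05, 0, 0, 0, 1],
    [0, 0, -0.05, 0, 0, 0, 1]
  ]
}}

```text
t: 23.75
tcp_pos: [0.6318, 0.2052, 0.2028]
tool_rot: [0.64, 0.768, 0.001, 0.0]
force: [1.0, -0.3, -2.2]
finger_gap: 0.676
gripper_force: 33.5
```

Run:
```python
from h import *
s=sense();print(s["t"],s["tcp_pos"],s["force"]);go([.635,-.155,.2],90,s=s)
C=cam("top");i=snapshot("top");b=(.35,.7,-.48,-.13)
h=cv2.cvtColor(ortho(i,C,.062,*b),cv2.COLOR_RGB2HSV).astype(int)
print("white",rects((h[...,1]<60)&(h[...,2]>150),b[0],b[2],amin=1500))
print("red",rects(col(ortho(i,C,.062,*b))["red"],b[0],b[2],amin=1000))
C=cam("scene");i=snapshot("scene")
h=cv2.cvtColor(ortho(i,C,.062,*b),cv2.COLOR_RGB2HSV).astype(int)
print("white",rects((h[...,1]<70)&(h[...,2]>180),b[0],b[2],amin=1500))
print("red",rects(col(ortho(i,C,.062,*b))["red"],b[0],b[2],amin=1000))
```

```text
23.75 [0.63179097 0.20523588 0.20276436] [ 0.9779702  -0.30518731 -2.18374612]
at [0.6318 0.2052 0.2028] shift [-0.3549 -0.0618  0.0027] turn [ 0.0014 -0.0002  0.1812] shift after turn [-0.3602  0.0032  0.0028]
white [(524.5, -305.5, 349.0, 349.0, 90.0)]
red [(435.1, -273.4, 55.7, 56.4, 5.4)]
white [(513.9, -239.4, 52.3, 51.7, 34.5), (513.7, -379.0, 51.3, 50.8, 53.9)]
red [(441.4, -275.8, 56.2, 56.0, 5.6)]
```

Request:
{"api": "apply_moves", "payload": {
  "plan": [
    [0, 0, 0, 0, 0, 0.181, 1],
    [-0.045, 0, 0, 0, 0, 0, 1],
    [-0.045, 0, 0, 0, 0, 0, 1],
    [-0.045, 0, 0, 0, 0, 0, 1],
    [-0.045, 0, 0, 0, 0, 0, 1],
    [-0.045, 0.001, 0, 0, 0, 0, 1],
    [-0.045, 0.001, 0, 0, 0, 0, 1],
    [-0.045, 0.001, 0, 0, 0, 0, 1]
  ]
}}

```text
t: 24.85
tcp_pos: [0.6346, -0.1109, 0.2004]
tool_rot: [0.707, 0.707, 0.001, -0.0]
force: [0.2, -0.8, -1.4]
finger_gap: 0.675
gripper_force: 33.5
```

Request:
{"api": "apply_moves", "payload": {
  "plan": [
    [-0.045, 0, 0.01, 0, 0, 0, 1],
    [0, 0, 0.05, 0, 0, 0, 1],
    [0, 0, 0.05, 0, 0, 0, 1],
    [0, 0, 0.04, 0, 0, 0, 1],
    [0, 0, 0, 0, 0, 0, 1]
  ]
}}

```text
t: 25.48
tcp_pos: [0.6322, -0.1534, 0.047]
tool_rot: [0.707, 0.707, -0.001, -0.004]
force: [-0.3, 0.1, -0.4]
finger_gap: 0.676
gripper_force: 33.4
```

Run:
```python
from h import *
s=sense();print(s["t"],s["tcp_pos"],s["force"])
```

```text
25.475 [ 0.63223023 -0.15339423  0.04698849] [-0.33126107  0.05275824 -0.41688244]
```

Request:
{"api": "apply_moves", "payload": {
  "plan": [
    [0, 0, 0.008, 0, 0, 0, 1],
    [0, 0, 0.004, 0, 0, 0, 1],
    [0, 0, 0.002, 0, 0, 0, 1],
    [0, 0, 0, 0, 0, 0, 1]
  ]
}}

```text
t: 25.98
tcp_pos: [0.6361, -0.155, 0.0375]
tool_rot: [0.707, 0.707, 0.001, 0.001]
force: [-0.4, 0.8, -0.4]
finger_gap: 0.676
gripper_force: 33.4
```

Request:
{"api": "apply_moves", "payload": {
  "plan": [
    [0, 0, 0.001, 0, 0, 0, 1],
    [0, 0, 0.001, 0, 0, 0, 1],
    [0, 0, 0, 0, 0, 0, 1]
  ]
}}

```text
t: 26.35
tcp_pos: [0.6357, -0.1549, 0.0347]
tool_rot: [0.707, 0.707, 0.001, 0.001]
force: [-0.6, -0.4, -1.4]
finger_gap: 0.673
gripper_force: 33.4
```

Request:
{"api": "apply_moves", "payload": {
  "plan": [
    [0, 0, 0.002, 0, 0, 0, 1],
    [0, 0, 0.001, 0, 0, 0, 1],
    [0, 0, 0, 0, 0, 0, 1]
  ]
}}

```text
t: 26.72
tcp_pos: [0.6356, -0.1548, 0.0316]
tool_rot: [0.707, 0.707, 0.001, 0.0]
force: [0.7, 0.1, -1.5]
finger_gap: 0.673
gripper_force: 33.4
```

Request:
{"api": "apply_moves", "payload": {
  "plan": [
    [0, 0, 0.001, 0, 0, 0, 1],
    [0, 0, 0, 0, 0, 0, 1]
  ]
}}

```text
t: 26.98
tcp_pos: [0.6357, -0.1549, 0.0307]
tool_rot: [0.707, 0.707, 0.001, 0.001]
force: [0.3, 0.2, -0.8]
finger_gap: 0.677
gripper_force: 33.4
```

Request:
{"api": "apply_moves", "payload": {
  "plan": [
    [0, 0, 0.001, 0, 0, 0, 1],
    [0, 0, 0, 0, 0, 0, 0.2],
    [0, 0, 0, 0, 0, 0, -0.3],
    [0, 0, 0, 0, 0, 0, -1],
    [0, 0, -0.03, 0, 0, 0, -1],
    [0, 0, -0.06, 0, 0, 0, -1],
    [0, 0, -0.06, 0, 0, 0, -1],
    [0, 0, -0.02, 0, 0, 0, -1]
  ]
}}

```text
t: 27.98
tcp_pos: [0.6378, -0.1559, 0.2044]
tool_rot: [0.707, 0.707, 0.002, 0.005]
force: [0.3, -0.9, -1.2]
finger_gap: 1.003
gripper_force: 0.0
```

```bash
cat >> h.py <<'E'
def tubs(b=(.35,.7,-.48,-.1)):
    for n in("top","scene"):
        i=snapshot(n);o=ortho(i,cam(n),.062,*b);h=cv2.cvtColor(o,cv2.COLOR_RGB2HSV).astype(int)
        # lids: warm white, brighter than the table
        for v in(150,175,190):
            print(n,v,[r for r in rects((h[...,1]<70)&(h[...,2]>v),b[0],b[2],amin=1200,open_=9) if r[2]<80 and r[3]<80])
        print(n,"red",rects(col(o)["red"],b[0],b[2],amin=1000))
E
python3 - <<'E'
from h import *
s=sense();print(s["t"],s["tcp_pos"]);tubs()
E
```

```text
27.975 [ 0.63777066 -0.15586411  0.20444039]
top 150 [(665.8, -244.4, 49.0, 71.9, 69.9)]
top 175 [(665.9, -244.6, 47.6, 70.0, 69.4)]
top 190 [(665.8, -244.2, 45.8, 69.3, 70.3)]
top red [(435.1, -273.0, 55.6, 56.9, 5.4)]
scene 150 [(573.6, -194.1, 70.5, 48.5, 82.5)]
scene 175 [(513.9, -239.7, 54.7, 54.5, 34.7), (513.2, -379.2, 54.4, 54.8, 54.5)]
scene 190 [(514.1, -239.6, 53.0, 52.1, 35.0), (513.8, -379.1, 52.4, 52.4, 53.7)]
scene red [(441.6, -276.1, 56.6, 56.4, 5.6)]
```

Run:
```python
from h import *
go([.508,-.239,.13],34.8)
```

```text
at [ 0.6374 -0.1557  0.2032] shift [-0.0831 -0.13    0.0723] turn [ 0.0095 -0.0017  0.9635] shift after turn [-0.1538 -0.0054  0.0732]
```

Request:
{"api": "apply_moves", "payload": {
  "plan": [
    [-0.028, -0.043, 0.013, 0, 0, 0, -1],
    [-0.028, -0.043, 0.013, 0, 0, 0.16, -1],
    [0, 0, 0.014, 0, 0, 0.16, -1],
    [0, 0, 0, 0, 0, 0.16, -1],
    [0, 0, 0, 0, 0, 0.16, -1],
    [0, 0, 0, 0, 0, 0.16, -1],
    [0, 0, 0, 0.005, 0, 0.163, -1],
    [0, 0, 0, 0, 0, 0, -1]
  ]
}}

```text
t: 29.08
tcp_pos: [0.5486, -0.2104, 0.1577]
tool_rot: [0.954, 0.3, -0.001, -0.003]
force: [0.1, -0.2, 0.6]
finger_gap: 0.999
gripper_force: 0.0
```

Run:
```python
from h import *
go([.508,-.239,.035],34.8)
s=sense();i=snapshot("wrist");cv2.imwrite("pics/w6.png",i[:,:,::-1])
b=(.38,.65,-.43,-.13);o=ortho(i,cam("wrist",s),.062,*b);h=cv2.cvtColor(o,cv2.COLOR_RGB2HSV).astype(int)
for v in(180,200,220):print(v,[r for r in rects((h[...,1]<70)&(h[...,2]>v),b[0],b[2],amin=1200,open_=9)])
print(rects(col(o)["red"],b[0],b[2],amin=800))
```

```text
at [ 0.5486 -0.2104  0.1577] shift [-0.0496  0.001   0.1227] turn [-0.0069 -0.      0.0022] shift after turn [-0.0496  0.0003  0.1227]
180 [(488.6, -207.6, 58.6, 32.0, 53.1), (555.5, -280.5, 187.0, 299.0, 0.0)]
200 [(555.5, -280.5, 187.0, 299.0, 0.0)]
220 [(555.5, -280.5, 299.0, 187.0, 90.0)]
[]
```

Request:
{"api": "apply_moves", "payload": {
  "plan": [
    [-0.05, 0, 0, 0, 0, 0, -1],
    [0, 0, 0, 0, 0, 0, -1],
    [0, 0, 0, 0, 0, 0, -1]
  ]
}}

```text
t: 29.5
tcp_pos: [0.5086, -0.2395, 0.1592]
tool_rot: [0.954, 0.299, 0.0, -0.002]
force: [0.3, -0.1, -0.0]
finger_gap: 1.002
gripper_force: 0.0
```

Run:
```python
from h import *
go([.508,-.239,.035],34.8)
s=sense();i=snapshot("wrist")
cv2.imwrite("pics/w7.png",i[:,:,::-1])
a=np.radians(34.8);c=np.array([.508,-.239,.062]);u=np.array([np.cos(a),np.sin(a),0])*.029;v=np.array([-np.sin(a),np.cos(a),0])*.029
p=proj(cam("wrist",s),[c+u+v,c+u-v,c-u-v,c-u+v]);print(p.round())
j=i.copy();cv2.polylines(j,[p.astype(np.int32)],True,(255,0,255),1);cv2.imwrite("pics/w7.png",j[:,:,::-1])
```

```text
at [ 0.5086 -0.2395  0.1592] shift [-0.0004 -0.0002  0.1242] turn [-0.0042 -0.0017  0.0008] shift after turn [-0.0002 -0.0007  0.1242]
[[221. 162.]
 [285. 162.]
 [283. 222.]
 [223. 222.]]
```

View pics/w7.png

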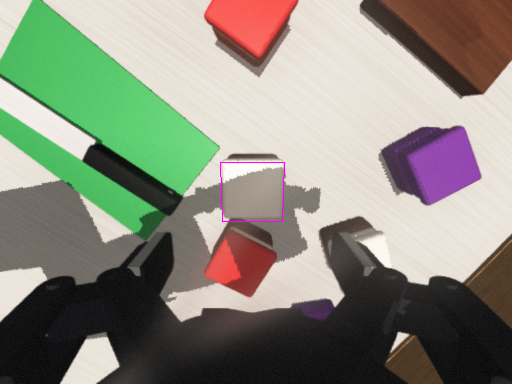

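The wrist view shows the white tub exactly inside my predicted box (221–285, 162–222). The redtub at (240,262) is clear of both fingers.

Request:
{"api": "apply_moves", "payload": {
  "plan": [
    [0, 0, 0.05, 0, 0, 0, -1],
    [0, 0, 0.04, 0, 0, 0, -1],
    [0, 0, 0.024, 0, 0, 0, -1],
    [0, 0, 0.01, 0, 0, 0, -0.8],
    [0, 0, 0, 0, 0, 0, 1],
    [0, 0, 0, 0, 0, 0, 1],
    [0, 0, 0, 0, 0, 0, 1],
    [0, 0, 0, 0, 0, 0, 1]
  ],
  "force": 30
}}

```text
t: 30.55
tcp_pos: [0.5085, -0.2392, 0.0362]
tool_rot: [0.954, 0.299, 0.0, -0.002]
force: [0.6, 0.4, -1.0]
finger_gap: 0.673
gripper_force: 34.6
```

Request:
{"api": "apply_moves", "payload": {
  "plan": [
    [0, 0, 0, 0, 0, 0, 1],
    [0, 0, -0.03, 0, 0, 0, 1],
    [0, 0, -0.06, 0, 0, 0, 1],
    [0, 0, -0.06, 0, 0, 0, 1],
    [0, 0, -0.015, 0, 0, 0, 1],
    [0, 0, 0, 0, 0, 0, 1]
  ]
}}

```text
t: 31.3
tcp_pos: [0.5086, -0.2398, 0.2013]
tool_rot: [0.954, 0.299, 0.001, -0.001]
force: [-0.6, -0.9, -1.0]
finger_gap: 0.667
gripper_force: 34.7
```

Run:
```python
from h import *
print(case([-.004,-.065,.2]));go(case([-.004,-.065,.2]),93.8)
```

```text
[0.63252219 0.2057166  0.2       ]
at [ 0.5086 -0.2398  0.2013] shift [ 0.3561 -0.2949  0.0026] turn [-9.0000e-04 -2.9000e-03 -1.0293e+00] shift after turn [0.4363 0.1531 0.0013]
```

Request:
{"api": "apply_moves", "payload": {
  "plan": [
    [0, 0, 0, 0, 0, -0.1715, 1],
    [0, 0, 0, 0, 0, -0.1715, 1],
    [0, 0, 0, 0, 0, -0.1715, 1],
    [0, 0, 0, 0, 0, -0.1715, 1],
    [0, 0, 0, 0, 0, -0.1715, 1],
    [0, 0, 0, 0, 0, -0.1715, 1],
    [0.0485, 0.017, 0, 0, 0, 0, 1],
    [0.0485, 0.017, 0, 0, 0, 0, 1]
  ]
}}

```text
t: 32.3
tcp_pos: [0.5345, -0.1394, 0.1978]
tool_rot: [0.684, 0.729, 0.0, -0.005]
force: [0.3, 0.4, -0.7]
finger_gap: 0.673
gripper_force: 34.6
```

Request:
{"api": "apply_moves", "payload": {
  "plan": [
    [0.0485, 0.017, 0, 0, 0, 0, 1],
    [0.0485, 0.017, 0, 0, 0, 0, 1],
    [0.0485, 0.017, 0, 0, 0, 0, 1],
    [0.0485, 0.017, 0, 0, 0, 0, 1],
    [0.0485, 0.017, 0, 0, 0, 0, 1],
    [0.0485, 0.017, 0, 0, 0, 0, 1],
    [0.0485, 0.017, 0, 0, 0, 0, 1],
    [0, 0, 0, 0, 0, 0, 1]
  ]
}}

```text
t: 33.3
tcp_pos: [0.6311, 0.2095, 0.1985]
tool_rot: [0.682, 0.732, -0.0, -0.004]
force: [-0.2, -0.0, -1.0]
finger_gap: 0.671
gripper_force: 34.6
```

Run:
```python
from h import *
go(case([-.004,-.065,.055]),93.8)
```

```text
at [0.6311 0.2095 0.1985] shift [-0.0046  0.002   0.1435] turn [-0.0056 -0.0046  0.0045] shift after turn [-0.0039  0.0012  0.1435]
```

Request:
{"api": "apply_moves", "payload": {
  "plan": [
    [-0.004, 0.001, 0.04, 0, 0, 0, 1],
    [0, 0, 0.045, 0, 0, 0, 1],
    [0, 0, 0.04, 0, 0, 0, 1],
    [0, 0, 0.018, 0, 0, 0, 1],
    [0, 0, 0.004, 0, 0, 0, 1],
    [0, 0, 0, 0, 0, 0, 1]
  ]
}}

```text
t: 34.05
tcp_pos: [0.6342, 0.2025, 0.0558]
tool_rot: [0.683, 0.73, 0.002, -0.001]
force: [0.8, -0.6, -0.9]
finger_gap: 0.676
gripper_force: 34.6
```

Request:
{"api": "apply_moves", "payload": {
  "plan": [
    [0, 0, 0.002, 0, 0, 0, 1],
    [0, 0, 0, 0, 0, 0, 1]
  ]
}}

```text
t: 34.3
tcp_pos: [0.6341, 0.2028, 0.0543]
tool_rot: [0.683, 0.73, 0.002, -0.001]
force: [0.7, 0.6, -0.9]
finger_gap: 0.672
gripper_force: 34.6
```

Request:
{"api": "apply_moves", "payload": {
  "plan": [
    [0, 0, 0.003, 0, 0, 0, 1],
    [0, 0, 0.002, 0, 0, 0, 1],
    [0, 0, 0.001, 0, 0, 0, 1],
    [0, 0, 0, 0, 0, 0, 1]
  ]
}}

```text
t: 34.8
tcp_pos: [0.6334, 0.2029, 0.0478]
tool_rot: [0.683, 0.73, 0.001, -0.002]
force: [-1.6, -1.2, 3.5]
finger_gap: 0.671
gripper_force: 35.2
```

Request:
{"api": "apply_moves", "payload": {
  "plan": [
    [0, 0, 0.001, 0, 0, 0, 1],
    [0, 0, 0, 0, 0, 0, 0.2],
    [0, 0, 0, 0, 0, 0, -0.3],
    [0, 0, 0, 0, 0, 0, -0.7],
    [0, 0, -0.03, 0, 0, 0, -0.8],
    [0, 0, -0.06, 0, 0, 0, -1],
    [0, 0, -0.06, 0, 0, 0, -1],
    [0, 0, 0, 0, 0, 0, -1]
  ]
}}

```text
t: 35.8
tcp_pos: [0.6377, 0.2027, 0.2022]
tool_rot: [0.683, 0.73, 0.006, 0.002]
force: [0.0, -0.3, -1.7]
finger_gap: 1.0
gripper_force: 0.0
```

Run:
```python
from h import *
s=sense();print(s["t"],s["tcp_pos"]);tubs();tubs((.5,.75,.08,.32))
go([.5083,-.3795,.2],54)
```

```text
35.8 [0.63769299 0.20269755 0.20220415]
top 150 []
top 175 [(372.5, -461.5, 37.0, 45.0, 90.0)]
top 190 [(508.6, -378.9, 54.7, 54.7, 54.0)]
top red [(632.5, -150.0, 55.0, 54.0, 0.0), (435.1, -273.4, 55.7, 56.3, 5.4)]
scene 150 [(513.0, -379.2, 55.6, 56.5, 55.3)]
scene 175 [(513.9, -379.1, 52.2, 52.4, 53.7)]
scene 190 []
scene red [(639.5, -151.5, 55.0, 55.0, 90.0), (441.4, -275.8, 56.2, 55.9, 5.4)]
top 150 []
top 175 []
top 190 []
top red []
scene 150 []
scene 175 []
scene 190 []
scene red []
at [0.6323 0.2019 0.1942] shift [-0.5719 -0.1621 -0.0073] turn [-0.0057 -0.0021  0.6943] shift after turn [-0.5433  0.2414 -0.0058]
```

Request:
{"api": "apply_moves", "payload": {
  "plan": [
    [-0.057, -0.0162, 0, 0, 0, 0, -1],
    [-0.057, -0.0162, 0, 0, 0, 0, -1],
    [-0.057, -0.0162, 0, 0, 0, 0, -1],
    [-0.057, -0.0162, 0, 0, 0, 0, -1],
    [-0.057, -0.0162, 0, 0, 0, 0, -1],
    [-0.057, -0.0162, 0, 0, 0, 0, -1],
    [-0.057, -0.0162, 0, 0, 0, 0, -1],
    [-0.057, -0.0162, 0, 0, 0, 0, -1]
  ]
}}

```text
t: 37.0
tcp_pos: [0.5328, -0.2626, 0.1921]
tool_rot: [0.683, 0.73, 0.001, -0.004]
force: [0.7, -1.1, -0.1]
finger_gap: 0.999
gripper_force: 0.0
```

Request:
{"api": "apply_moves", "payload": {
  "plan": [
    [-0.057, -0.0162, 0.02, 0, 0, 0, -1],
    [-0.057, -0.0162, 0.02, 0, 0, 0, -1],
    [0, 0, 0, 0, 0, 0.1736, -1],
    [0, 0, 0, 0, 0, 0.1736, -1],
    [0, 0, 0, 0, 0, 0.1736, -1],
    [0, 0, 0, 0, 0, 0.1736, -1],
    [0, 0, 0, 0, 0, 0, -1],
    [0, 0, 0, 0, 0, 0, -1]
  ]
}}

```text
t: 38.0
tcp_pos: [0.5091, -0.3766, 0.1527]
tool_rot: [0.89, 0.455, 0.0, -0.003]
force: [0.8, 0.4, 0.1]
finger_gap: 1.0
gripper_force: 0.0
```

Run:
```python
from h import *
s=sense();print(s["t"],s["tcp_pos"],s["q"]);go([.5085,-.379,.036],54)
i=snapshot("wrist")
a=np.radians(54);c=np.array([.5085,-.379,.062]);u=np.array([np.cos(a),np.sin(a),0])*.029;v=np.array([-np.sin(a),np.cos(a),0])*.029
p=proj(cam("wrist",s),[c+u+v,c+u-v,c-u-v,c-u+v])
x0,y0=p.min(0).astype(int);x1,y1=p.max(0).astype(int);h=cv2.cvtColor(i,cv2.COLOR_RGB2HSV)
print(p.round().tolist(),"in",h[y0+5:y1-5,x0+5:x1-5].reshape(-1,3).mean(0),"left",h[y0+5:y1-5,x0-25:x0-5].reshape(-1,3).mean(0),"right",h[y0+5:y1-5,x1+5:x1+25].reshape(-1,3).mean(0))
g=np.abs(np.diff(cv2.cvtColor(i,cv2.COLOR_RGB2GRAY)[y0+10:y1-10].astype(float).mean(0)));print([(k,round(g[k])) for k in range(190,320) if g[k]>8])
cv2.imwrite("pics/w8.png",i[:,:,::-1])
C=cam("top");im=snapshot("top")
b=(.48,.75,.08,.32);o=ortho(im,C,.074,*b);h=cv2.cvtColor(o,cv2.COLOR_RGB2HSV).astype(int)
print("A",[r for r in rects((h[...,1]<70)&(h[...,2]>100),b[0],b[2],amin=1200,open_=9)], [incase([r[0]/1000,r[1]/1000,0]).round(3).tolist() for r in rects((h[...,1]<70)&(h[...,2]>100),b[0],b[2],amin=1200,open_=9)])
```

```text
38.0 [ 0.50906705 -0.37660541  0.15272425] [-0.814053    0.63247197  1.47757625  0.00222743  1.03758391 -0.18926682]
at [ 0.5091 -0.3766  0.1527] shift [-0.0026  0.0016  0.1167] turn [-0.0056 -0.003   0.0024] shift after turn [-0.0023  0.0009  0.1167]
[[222.0, 166.0], [288.0, 167.0], [285.0, 227.0], [224.0, 227.0]] in [ 15.77611408  33.80106952 170.30089127] left [ 15.54313725  25.24117647 150.7127451 ] right [ 16.39411765  21.51666667 185.79705882]
[(199, 8), (223, 12), (224, 8), (313, 19), (314, 25)]
A [(736.8, 225.6, 29.4, 136.7, 3.5), (697.1, 98.9, 38.6, 39.4, 2.2), (631.3, 201.9, 58.0, 57.1, 3.8), (600.5, 300.0, 38.0, 241.0, 90.0), (539.5, 91.5, 23.0, 119.0, 90.0)] [[0.009, -0.17, 0.0], [-0.115, -0.122, 0.0], [-0.008, -0.064, 0.0], [0.092, -0.039, 0.0], [-0.112, 0.035, 0.0]]
```

Request:
{"api": "apply_moves", "payload": {
  "plan": [
    [-0.002, 0.001, 0.05, 0, 0, 0, -1],
    [0, 0, 0.04, 0, 0, 0, -1],
    [0, 0, 0.02, 0, 0, 0, -1],
    [0, 0, 0.007, 0, 0, 0, -0.8],
    [0, 0, 0, 0, 0, 0, 1],
    [0, 0, 0, 0, 0, 0, 1],
    [0, 0, 0, 0, 0, 0, 1],
    [0, 0, 0, 0, 0, 0, 1]
  ],
  "force": 30
}}

```text
t: 39.1
tcp_pos: [0.5094, -0.3792, 0.038]
tool_rot: [0.891, 0.454, 0.001, -0.001]
force: [0.3, 0.2, 1.9]
finger_gap: 0.671
gripper_force: 34.7
```

Request:
{"api": "apply_moves", "payload": {
  "plan": [
    [0, 0, 0, 0, 0, 0, 1],
    [0, 0, -0.03, 0, 0, 0, 1],
    [0, 0, -0.06, 0, 0, 0, 1],
    [0, 0, -0.06, 0, 0, 0, 1],
    [0, 0, -0.015, 0, 0, 0, 1],
    [0, 0, 0, 0, 0, 0, 1]
  ]
}}

```text
t: 39.85
tcp_pos: [0.5092, -0.3795, 0.2026]
tool_rot: [0.891, 0.454, 0.001, -0.001]
force: [0.2, 1.4, -2.3]
finger_gap: 0.675
gripper_force: 34.4
```

Run:
```python
from h import *
print(case([-.004,.065,.2]));go(case([-.004,.065,.2]),93.8)
```

```text
[0.502808   0.19710099 0.2       ]
at [ 0.5092 -0.3795  0.2026] shift [ 0.4627 -0.3441  0.0043] turn [-0.0011 -0.0029 -0.6946] shift after turn [0.5758 0.0318 0.0026]
```

Request:
{"api": "apply_moves", "payload": {
  "plan": [
    [0, 0, 0, 0, 0, -0.1736, 1],
    [0, 0, 0, 0, 0, -0.1736, 1],
    [0, 0, 0, 0, 0, -0.1736, 1],
    [0, 0, 0, 0, 0, -0.1736, 1],
    [0.0576, 0.0032, 0, 0, 0, 0, 1],
    [0.0576, 0.0032, 0, 0, 0, 0, 1],
    [0.0576, 0.0032, 0, 0, 0, 0, 1],
    [0.0576, 0.0032, 0, 0, 0, 0, 1]
  ]
}}

```text
t: 40.85
tcp_pos: [0.5048, -0.1462, 0.2]
tool_rot: [0.684, 0.73, 0.0, -0.005]
force: [0.6, 1.2, -0.9]
finger_gap: 0.672
gripper_force: 34.3
```

Request:
{"api": "apply_moves", "payload": {
  "plan": [
    [0.0576, 0.0032, 0, 0, 0, 0, 1],
    [0.0576, 0.0032, 0, 0, 0, 0, 1],
    [0.0576, 0.0032, 0, 0, 0, 0, 1],
    [0.0576, 0.0032, 0, 0, 0, 0, 1],
    [0.0576, 0.0032, 0, 0, 0, 0, 1],
    [0.0576, 0.0032, 0, 0, 0, 0, 1],
    [0, 0, 0, 0, 0, 0, 1],
    [0, 0, 0, 0, 0, 0, 1]
  ]
}}

```text
t: 41.85
tcp_pos: [0.5016, 0.197, 0.2022]
tool_rot: [0.683, 0.73, -0.001, -0.003]
force: [0.3, -1.1, -1.4]
finger_gap: 0.67
gripper_force: 34.2
```

Run:
```python
from h import *
go(case([-.004,.065,.055]),93.8)
```

```text
at [0.5016 0.197  0.2022] shift [-0.0004  0.0021  0.1471] turn [-0.0057 -0.0031  0.0006] shift after turn [0.     0.0012 0.1472]
```

Request:
{"api": "apply_moves", "payload": {
  "plan": [
    [0, 0.001, 0.045, 0, 0, 0, 1],
    [0, 0, 0.045, 0, 0, 0, 1],
    [0, 0, 0.04, 0, 0, 0, 1],
    [0, 0, 0.016, 0, 0, 0, 1],
    [0, 0, 0, 0, 0, 0, 1]
  ]
}}

```text
t: 42.48
tcp_pos: [0.5035, 0.1968, 0.0573]
tool_rot: [0.684, 0.729, -0.0, -0.003]
force: [-0.1, 0.4, -1.7]
finger_gap: 0.671
gripper_force: 34.2
```

Request:
{"api": "apply_moves", "payload": {
  "plan": [
    [0, 0, 0.003, 0, 0, 0, 1],
    [0, 0, 0.002, 0, 0, 0, 1],
    [0, 0, 0, 0, 0, 0, 1]
  ]
}}

```text
t: 42.85
tcp_pos: [0.5044, 0.1982, 0.0541]
tool_rot: [0.683, 0.73, 0.002, -0.001]
force: [-0.4, -0.7, -1.4]
finger_gap: 0.672
gripper_force: 34.2
```

Request:
{"api": "apply_moves", "payload": {
  "plan": [
    [0, 0, 0.001, 0, 0, 0, 1],
    [0, 0, 0, 0, 0, 0, 1]
  ]
}}

```text
t: 43.1
tcp_pos: [0.504, 0.1981, 0.0525]
tool_rot: [0.683, 0.73, 0.001, -0.002]
force: [0.7, 0.6, -2.0]
finger_gap: 0.671
gripper_force: 34.2
```

Request:
{"api": "apply_moves", "payload": {
  "plan": [
    [0, 0, 0.002, 0, 0, 0, 1],
    [0, 0, 0.001, 0, 0, 0, 1],
    [0, 0, 0, 0, 0, 0, 1]
  ]
}}

```text
t: 43.48
tcp_pos: [0.504, 0.1982, 0.0499]
tool_rot: [0.683, 0.73, 0.001, -0.002]
force: [-1.4, 0.8, 5.0]
finger_gap: 0.677
gripper_force: 35.0
```

Request:
{"api": "apply_moves", "payload": {
  "plan": [
    [0, 0, 0.001, 0, 0, 0, 1],
    [0, 0, 0, 0, 0, 0, 1]
  ]
}}

```text
t: 43.72
tcp_pos: [0.504, 0.1982, 0.0499]
tool_rot: [0.683, 0.73, 0.001, -0.002]
force: [-2.2, 0.0, 11.9]
finger_gap: 0.673
gripper_force: 35.9
```

Request:
{"api": "apply_moves", "payload": {
  "plan": [
    [0, 0, -0.002, 0, 0, 0, 0.2],
    [0, 0, 0, 0, 0, 0, -0.3],
    [0, 0, 0, 0, 0, 0, -0.7],
    [0, 0, -0.03, 0, 0, 0, -0.8],
    [0, 0, -0.06, 0, 0, 0, -1],
    [0, 0, -0.06, 0, 0, 0, -1],
    [0, 0, -0.06, 0, 0, 0, -1],
    [0, 0, -0.06, 0, 0, 0, 1]
  ]
}}

```text
t: 44.72
tcp_pos: [0.5039, 0.1969, 0.3221]
tool_rot: [0.683, 0.73, 0.001, -0.002]
force: [0.4, 0.4, -0.6]
finger_gap: 0.817
gripper_force: 0.0
```

```bash
cat >> h.py <<'E'
def ray(n,px,z,s=None):
    K,k,R,t=cam(n,s);p=cv2.undistortPoints(np.array([[px]],float),K,np.array([k,0,0,0,0]))[0,0]
    c=-R.T@t;d=R.T@np.array([p[0],p[1],1]);return c+d*(z-c[2])/d[2]
E
python3 - <<'E'
from h import *
s=sense();print(s["t"],s["tcp_pos"])
# scene0b pixels: near canister bottom edge front, left/right; other canister
for nm,p in(("c1 base front",(663,163)),("c1 base L",(602,128)),("c1 base R",(722,130)),("c2 base front",(548,91)),("c2 base L",(496,60))):
    print(nm,ray("scene",np.array(p)/1.5625,0).round(3))
for nm,p in(("c1 top right (top cam)",(64,290)),("c2 right",(28,430))):
    for z in(.12,.2): print(nm,z,ray("top",np.array(p)/1.5625,z).round(3))
i=snapshot("top");cv2.imwrite("pics/t2.png",cv2.resize(i[80:280,30:260],None,fx=3,fy=3,interpolation=cv2.INTER_CUBIC)[:,:,::-1])
E
```

```text
44.725 [0.50390666 0.19686263 0.32214478]
c1 base front [0.679 0.573 0.   ]
c1 base L [0.537 0.576 0.   ]
c1 base R [0.721 0.736 0.   ]
c2 base front [0.39  0.596 0.   ]
c2 base L [0.245 0.604 0.   ]
c1 top right (top cam) 0.12 [0.577 0.45  0.12 ]
c1 top right (top cam) 0.2 [0.566 0.403 0.2  ]
c2 right 0.12 [0.368 0.486 0.12 ]
c2 right 0.2 [0.376 0.436 0.2  ]
```

View pics/t2.png

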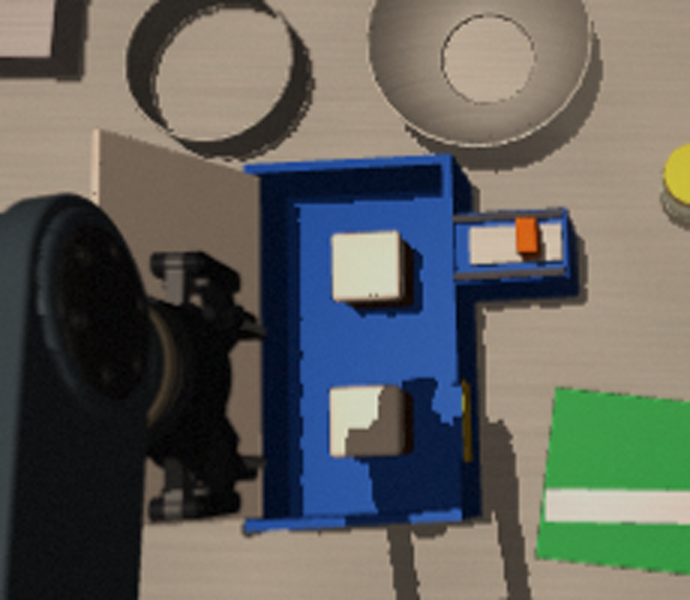

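Both white tubs stand upright in the case, at (367,267) and (367,420), clear of each other and of the walls. Next I go behind the lid with closed fingers.

Request:
{"api": "apply_moves", "payload": {
  "plan": [
    [0.045, 0.013, 0, 0, 0, 0, 1],
    [0.045, 0.013, 0, 0, 0, 0, 1],
    [0.045, 0.013, 0, 0, 0, 0, 1],
    [0.048, 0.013, 0, 0, 0, 0, 1],
    [0, 0, 0.03, 0, 0, 0, 1],
    [0, 0, 0.05, 0, 0, 0, 1],
    [0, 0, 0.037, 0, 0, 0, 1],
    [0, 0, 0, 0, 0, 0, 1]
  ]
}}

```text
t: 45.78
tcp_pos: [0.5414, 0.3823, 0.1998]
tool_rot: [0.683, 0.73, -0.003, -0.003]
force: [0.5, 0.4, 0.3]
finger_gap: 0.0
gripper_force: 0.0
```

Run:
```python
from h import *
s=sense();print(s["t"],incase(s["tcp_pos"]),s["finger_gap"],s["force"],s["q"]);go(case([.091,.013,.2]),93.8)
```

```text
45.775 [0.17819439 0.01419641 0.1997707 ] 0.00015091125857601733 [0.46318413 0.36991651 0.29112519] [0.44460428 0.61556907 1.35580905 0.00449084 1.17872019 0.37683669]
at [0.5414 0.3823 0.1998] shift [-0.0872  0.0012 -0.0003] turn [-0.0094 -0.0007 -0.0003] shift after turn [-0.0872  0.0012 -0.0002]
```

Request:
{"api": "apply_moves", "payload": {
  "plan": [
    [-0.0145, 0, 0, 0, 0, 0, 1],
    [-0.0145, 0, 0, 0, 0, 0, 1],
    [-0.0145, 0, 0, 0, 0, 0, 1],
    [-0.0145, 0, 0, 0, 0, 0, 1],
    [-0.0145, 0, 0, 0, 0, 0, 1],
    [-0.0147, 0, 0, 0, 0, 0, 1],
    [0, 0, 0, 0, 0, 0, 1]
  ]
}}

```text
t: 46.65
tcp_pos: [0.5498, 0.2945, 0.2039]
tool_rot: [0.684, 0.73, 0.001, -0.002]
force: [0.1, 0.1, 0.1]
finger_gap: 0.0
gripper_force: 0.0
```

Request:
{"api": "apply_moves", "payload": {
  "plan": [
    [-0.015, 0, 0.001, 0, 0, 0, 1],
    [-0.015, 0, 0.002, 0, 0, 0, 1],
    [-0.015, 0, 0.005, 0, 0, 0, 1],
    [-0.015, 0, 0.007, 0, 0, 0, 1],
    [-0.013, 0, 0.009, 0, 0, 0, 1],
    [-0.0125, 0, 0.012, 0, 0, 0, 1],
    [0, 0, 0, 0, 0, 0, 1]
  ]
}}

```text
t: 47.52
tcp_pos: [0.5544, 0.2098, 0.1657]
tool_rot: [0.684, 0.73, -0.0, -0.003]
force: [0.7, 0.3, -0.3]
finger_gap: 0.001
gripper_force: 0.0
```

Request:
{"api": "apply_moves", "payload": {
  "plan": [
    [-0.01, 0, 0.013, 0, 0, 0, 1],
    [-0.008, 0, 0.0145, 0, 0, 0, 1],
    [-0.005, 0, 0.011, 0, 0, 0, 1],
    [-0.003, 0, 0.01, 0, 0, 0, 1],
    [0, 0, 0, 0, 0, 0, 1]
  ]
}}

```text
t: 48.15
tcp_pos: [0.5559, 0.1852, 0.1174]
tool_rot: [0.684, 0.73, -0.0, -0.003]
force: [-1.2, -0.8, -0.3]
finger_gap: -0.001
gripper_force: 0.0
```

Run:
```python
from h import *
s=sense();print(s["t"],incase(s["tcp_pos"]),s["finger_gap"],s["force"])
im=snapshot("scene");cv2.imwrite("pics/s7.png",cv2.resize(im[35:235,190:460],None,fx=2.8,fy=2.8,interpolation=cv2.INTER_CUBIC)[:,:,::-1])
```

```text
48.15 [-0.0193846   0.01276642  0.11740294] -0.0007535102784774558 [-1.15587423 -0.7629991  -0.29146239]
```

View pics/s7.png

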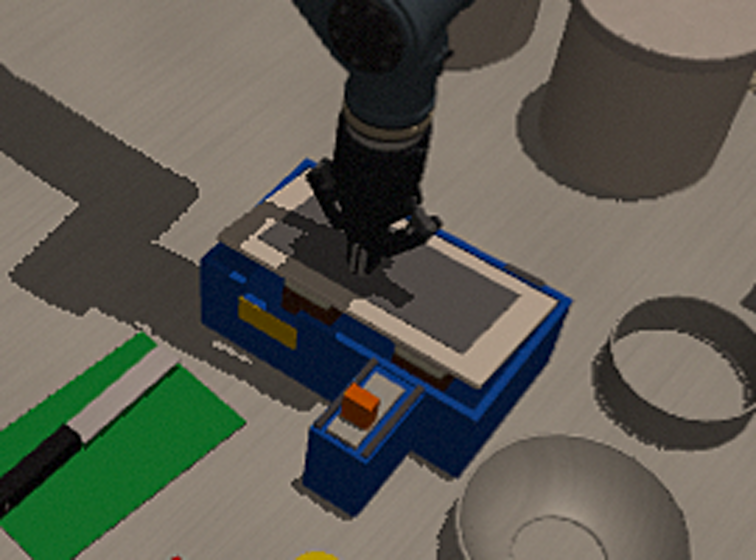

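The lid is nearly down, with the white tub lids just showing under its edge at (320,305) and (420,365). I'm finishing the stroke, then pressing near the free edge.

Request:
{"api": "apply_moves", "payload": {
  "plan": [
    [-0.002, 0, 0.007, 0, 0, 0, 1],
    [-0.001, 0, 0.006, 0, 0, 0, 1],
    [0, 0, 0.004, 0, 0, 0, 1],
    [0, 0, 0, 0, 0, 0, 1]
  ]
}}

```text
t: 48.7
tcp_pos: [0.5567, 0.1825, 0.1012]
tool_rot: [0.683, 0.73, 0.001, -0.002]
force: [-0.2, -0.0, -0.1]
finger_gap: 0.002
gripper_force: 0.0
```

Request:
{"api": "apply_moves", "payload": {
  "plan": [
    [0, 0, -0.015, 0, 0, 0, 1],
    [-0.02, 0.006, -0.01, 0, 0, 0, 1],
    [-0.02, 0.006, 0, 0, 0, 0, 1],
    [0, 0, 0.01, 0, 0, 0, 1],
    [0, 0, 0.01, 0, 0, 0, 1],
    [0, 0, 0, 0, 0, 0, 1]
  ]
}}

```text
t: 49.45
tcp_pos: [0.5701, 0.1436, 0.1046]
tool_rot: [0.683, 0.73, -0.0, -0.003]
force: [-0.3, -0.1, 0.3]
finger_gap: -0.001
gripper_force: 0.0
```

Run:
```python
from h import *
s=sense();print(s["t"],incase(s["tcp_pos"]),s["force"])
```

```text
49.45 [-0.06182324  0.00136078  0.1046487 ] [-0.30335918 -0.09717168  0.30617668]
```

Request:
{"api": "apply_moves", "payload": {
  "plan": [
    [0, 0, 0.004, 0, 0, 0, 1],
    [0, 0, 0.003, 0, 0, 0, 1],
    [0, 0, 0, 0, 0, 0, 1]
  ]
}}

```text
t: 49.82
tcp_pos: [0.5716, 0.1438, 0.0993]
tool_rot: [0.683, 0.73, 0.001, -0.002]
force: [-0.4, 0.0, 0.3]
finger_gap: 0.003
gripper_force: 0.0
```

Request:
{"api": "apply_moves", "payload": {
  "plan": [
    [0, 0, 0.002, 0, 0, 0, 1],
    [0, 0, 0.001, 0, 0, 0, 1],
    [0, 0, 0, 0, 0, 0, 1]
  ]
}}

```text
t: 50.2
tcp_pos: [0.5718, 0.1435, 0.0965]
tool_rot: [0.683, 0.73, 0.001, -0.002]
force: [-0.4, 0.6, 0.2]
finger_gap: 0.004
gripper_force: 0.0
```

Request:
{"api": "apply_moves", "payload": {
  "plan": [
    [0, 0, 0.001, 0, 0, 0, 1],
    [0, 0, 0.001, 0, 0, 0, 1],
    [0, 0, 0, 0, 0, 0, 1]
  ]
}}

```text
t: 50.58
tcp_pos: [0.5717, 0.1435, 0.0944]
tool_rot: [0.683, 0.73, 0.001, -0.002]
force: [0.4, 0.6, -0.3]
finger_gap: -0.001
gripper_force: 0.0
```

Request:
{"api": "apply_moves", "payload": {
  "plan": [
    [0, 0, 0.001, 0, 0, 0, 1],
    [0, 0, 0.001, 0, 0, 0, 1],
    [0, 0, 0, 0, 0, 0, 1]
  ]
}}

```text
t: 50.95
tcp_pos: [0.5718, 0.1435, 0.094]
tool_rot: [0.683, 0.73, 0.001, -0.002]
force: [-1.6, 0.7, 9.1]
finger_gap: 0.001
gripper_force: 4.6
```

Request:
{"api": "apply_moves", "payload": {
  "plan": [
    [0, 0, 0.001, 0, 0, 0, 1],
    [0, 0, 0.001, 0, 0, 0, 1],
    [0, 0, 0, 0, 0, 0, 1]
  ]
}}

```text
t: 51.32
tcp_pos: [0.5719, 0.1435, 0.0938]
tool_rot: [0.683, 0.73, 0.001, -0.001]
force: [-5.2, -0.6, 19.8]
finger_gap: -0.004
gripper_force: 9.9
```

The position holds at 0.094 (the flush height) under 20 N, so the lid is shut. Next I go behind the lock grip.

Request:
{"api": "apply_moves", "payload": {
  "plan": [
    [0, 0, -0.03, 0, 0, 0, 1],
    [0, 0, -0.05, 0, 0, 0, 1],
    [-0.041, 0.024, 0, 0, 0, 0, 1],
    [-0.041, 0.024, 0, 0, 0, 0, 1],
    [-0.043, 0.024, 0, 0, 0, 0, 1],
    [0, 0, 0, 0, 0, 0, 1],
    [0, 0, 0, 0, 0, 0, 1]
  ]
}}

```text
t: 52.2
tcp_pos: [0.6511, 0.0234, 0.1694]
tool_rot: [0.684, 0.73, 0.001, -0.003]
force: [-1.0, -0.4, 0.8]
finger_gap: -0.002
gripper_force: 0.0
```

Run:
```python
from h import *
s=sense();print(s["t"],incase(s["tcp_pos"]),s["force"]);go(case([-.187,-.07,.114]),93.8)
i=snapshot("top");C=cam("top")
b=(.35,.75,.05,.35);o=ortho(i,C,.094,*b);h=cv2.cvtColor(o,cv2.COLOR_RGB2HSV).astype(int)
print("lid",rects(h[...,1]<90,b[0],b[2],amin=20000));print("grip",rects(col(ortho(i,C,.133,*b))["orange"],b[0],b[2],amin=50))
```

```text
52.2 [-0.18709816 -0.07144126  0.16938832] [-1.03314364 -0.37414125  0.83227458]
at [0.6511 0.0234 0.1694] shift [-0.0002 -0.0013  0.0554] turn [-0.0027 -0.005  -0.001 ] shift after turn [ 0.0001 -0.0014  0.0554]
lid [(549.5, 199.5, 299.0, 399.0, 90.0)]
grip [(651.4, 60.6, 17.5, 10.2, 76.0)]
```

Request:
{"api": "apply_moves", "payload": {
  "plan": [
    [0, -0.001, 0.03, 0, 0, 0, 1],
    [0, 0, 0.025, 0, 0, 0, 1],
    [0.012, 0, 0, 0, 0, 0, 1],
    [0.01, 0, 0, 0, 0, 0, 1],
    [0.01, 0, 0, 0, 0, 0, 1],
    [0.01, 0, 0, 0, 0, 0, 1],
    [0.01, 0, 0, 0, 0, 0, 1],
    [0, 0, 0, 0, 0, 0, 1]
  ]
}}

```text
t: 53.25
tcp_pos: [0.6478, 0.0766, 0.1156]
tool_rot: [0.683, 0.73, 0.002, -0.002]
force: [0.3, 0.3, 0.4]
finger_gap: 0.002
gripper_force: 0.0
```

Request:
{"api": "apply_moves", "payload": {
  "plan": [
    [0.005, 0, 0, 0, 0, 0, 1],
    [0.003, 0, 0, 0, 0, 0, 1],
    [0, 0, 0, 0, 0, 0, 1]
  ]
}}

```text
t: 53.62
tcp_pos: [0.6471, 0.0834, 0.1152]
tool_rot: [0.683, 0.73, 0.001, -0.002]
force: [0.5, -0.2, -0.5]
finger_gap: 0.003
gripper_force: 0.1
```

Run:
```python
from h import *
s=sense();print(s["t"],incase(s["tcp_pos"]),s["force"])
```

```text
53.625 [-0.12696787 -0.07144799  0.11519352] [ 0.49294649 -0.19230028 -0.49268163]
```

Request:
{"api": "apply_moves", "payload": {
  "plan": [
    [0.003, 0, 0, 0, 0, 0, 1],
    [0.002, 0, 0, 0, 0, 0, 1],
    [0, 0, 0, 0, 0, 0, 1]
  ]
}}

```text
t: 54.0
tcp_pos: [0.6467, 0.0885, 0.1152]
tool_rot: [0.683, 0.73, 0.001, -0.002]
force: [0.8, -0.7, 0.8]
finger_gap: 0.002
gripper_force: 0.4
```

Request:
{"api": "apply_moves", "payload": {
  "plan": [
    [0.002, 0, 0, 0, 0, 0, 1],
    [0.001, 0, 0, 0, 0, 0, 1],
    [0, 0, 0, 0, 0, 0, 1]
  ]
}}

```text
t: 54.38
tcp_pos: [0.6467, 0.089, 0.1152]
tool_rot: [0.683, 0.73, -0.0, -0.0]
force: [0.2, -7.5, 0.9]
finger_gap: -0.002
gripper_force: 3.6
```

Request:
{"api": "apply_moves", "payload": {
  "plan": [
    [0.002, 0, 0, 0, 0, 0, 1],
    [0, 0, 0, 0, 0, 0, 1]
  ]
}}

```text
t: 54.62
tcp_pos: [0.6467, 0.0891, 0.1153]
tool_rot: [0.683, 0.73, -0.001, 0.001]
force: [0.8, -11.3, 0.7]
finger_gap: -0.002
gripper_force: 5.9
```

Run:
```python
from h import *
s=sense();print(s["t"],incase(s["tcp_pos"]),s["force"])
```

```text
54.625 [-0.12131312 -0.07138937  0.11526718] [  0.75300347 -11.26033078   0.67651679]
```

The lock stopped hard at its home position: the tool is at case x −0.121 against a predicted −0.122, and force rose to 11 N with no further travel. I'm backing off and taking a last look.

Request:
{"api": "apply_moves", "payload": {
  "plan": [
    [-0.005, 0, 0, 0, 0, 0, 1],
    [-0.015, 0, 0, 0, 0, 0, 1],
    [0, 0, -0.05, 0, 0, 0, 1],
    [0, 0, -0.05, 0, 0, 0, 1],
    [-0.06, -0.0, -0.05, 0, 0, 0, 1],
    [0, -0.06, 0, 0, 0, 0, 1],
    [0, -0.06, 0, 0, 0, 0, 1],
    [0, -0.06, 0, 0, 0, 0, 1]
  ]
}}

```text
t: 55.62
tcp_pos: [0.4692, 0.0127, 0.2551]
tool_rot: [0.683, 0.73, 0.001, -0.002]
force: [0.2, -0.5, 0.5]
finger_gap: 0.003
gripper_force: 0.0
```

Run:
```python
from h import *
s=sense();print(s["t"],s["tcp_pos"])
im=snapshot("scene");cv2.imwrite("pics/s8.png",cv2.resize(im[60:310,90:423],None,fx=2.4,fy=2.4,interpolation=cv2.INTER_CUBIC)[:,:,::-1])
C=cam("scene");b=(.3,.75,-.3,.3)
print("yellow",rects(col(ortho(im,C,.08,*b))["yellow"],b[0],b[2]),"grip",rects(col(ortho(im,C,.133,*b))["orange"],b[0],b[2],amin=60))
```

```text
55.625 [0.46921756 0.01270448 0.25509944]
yellow [(718.0, -72.0, 52.0, 52.0, 0.0)] grip [(649.5, 105.1, 25.9, 14.9, 4.1)]
```

View pics/s8.png

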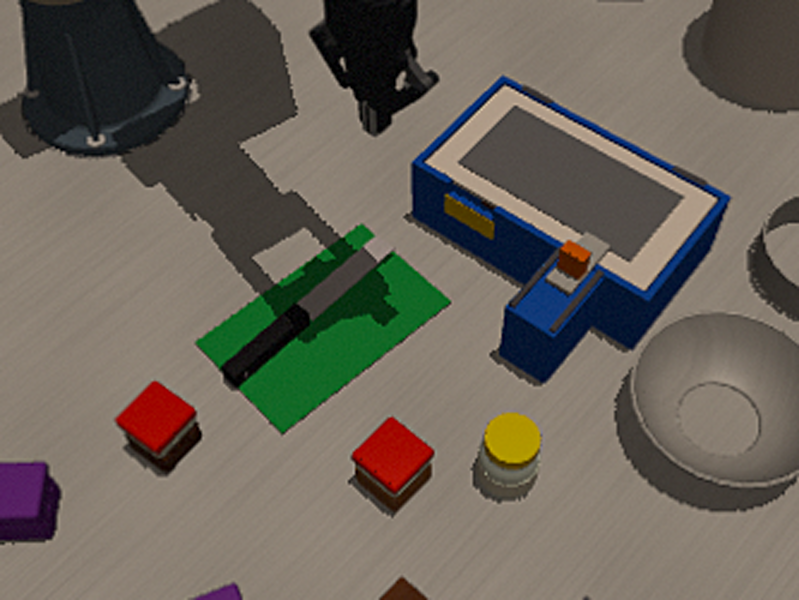

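The final view shows everything in place:
- **Lid:** flush, around (570,190).
- **Lock:** orange grip home at (573,260), bolt over the lid edge.
- **Knife:** lying on the board at (300,320).
- **Old tub:** standing on the table at (393,463).
- **Jar:** not moved.

I'm signing off.

```bash
python3 -c "
from station import *
print(sign_off())"
```

```text
the job is handed in; nothing more can be done
None
```

The job is handed in: both white-lidded tubs are in the case, the lid is shut and the lock is home. The old red tub stands on the table, the knife lies on its board, and the jar and the other red tub did not move.

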